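# Load the engraving cradle and start the router

## Robot

A 6-joint arm with a two-finger parallel gripper is mounted at the origin on the work surface. World frame = base frame: x ahead of the robot, y to its left, z up, the work surface at z = 0. Lengths are in mm, angles in degrees, forces in N, time in s.
With the tool pointing down it reaches from about 350 to 850 mm from the base axis. Payload 8.1 kg.
Tool frame: the origin (TCP) lies midway between the tips of the shut fingers; the grasp point (between the pads) lies 19 mm behind it (r.pinch_z is the distance from the TCP to the grasp point, in mm); z points along the fingers, y is the line along which they close (so a half turn about z gives the same grasp; the last joint's range is limited). The gripper opens to 85 mm and grips with 20 to 120 N. Pads are 22 mm wide; open, the fingers measure 114 mm over their backs; the gripper's body (76 mm by 85 mm) begins 54 mm behind the grasp point. The pads swing forward as they close: fully open they stand 13 mm farther back than shut.
Start: joints at [59.794, 7.471, 85.268, -0, 87.261, -4.893], TCP at [256.52, 542.404, 231.292] pointing down, gripper open.
Joint ranges: [-169.43, 169.43], [-51.17, 129.36], [1.28, 143.12], [-76.62, 256.62], [0, 156.53], [-152.29, 152.29]. Speed limits (degrees/s): [136.94, 136.94, 159.86, 180, 180, 180].

## Interface

Orientations are given as [roll, pitch, yaw] about the fixed x, y, z axes, in that order (R = Rz(yaw) Ry(pitch) Rx(roll)).
In Python, from bench import sensors, optics, job, r gives the robot as it stands.
- The arm moves only by the tool play_rows, never from a script. Its argument "motion" is a list that holds one entry, the list of rows, each a list of 6 numbers: the shift along the tool's x, y, z in cm, then the turn, a rotation vector about the tool's x, y, z in degrees. In form: [[[x, y, z, ax, ay, az], ...]]. A call has 1 to 5 rows; each row is the pose to reach, as a shift and turn from the pose commanded when the call began, along the tool's axes at that moment; what a row does not reach only later rows make up. A row lasts 1/10 s, in which the tool goes at most 50 mm and 8.59 degrees, less where a joint would pass 70% of its speed; a pose out of reach is approached as far as the arm can. A call with a gripper value outside its range is refused whole. "jaw" is the opening, from 0 (shut) to 1 (fully open), set as the call begins (left out, the last holds). The fingers move at their own pace and stop on an object; "squeeze" is the grip in N (left out, the last holds). Time passes only in rows, so rows that repeat a pose let the fingers close. It gives the time, the measured TCP pose, the force, the opening and the grip force at its end, in the units of the state.
- sensors.sense(): the state, without advancing time (a new reading comes with each control period).
- optics.snapshot(name): name is "side" or "top" or "wrist"; returns a dict with "pixels" (480x640x3 uint8, red, green, blue), "mtx" (3x3 intrinsics, pixels), "R" (3x3) and "t" (3): a world point X has camera coordinates R X + t; the wrist camera has in their place "T_tool_cam" (4x4, takes a point from camera to tool coordinates, whose origin is the TCP and whose axes are the flange's). Camera axes: x right, y down, z forward; pixel columns grow to the right and rows downward; lengths in mm; the calibration is good to about 2 mm. A picture is of the moment at which its call begins: read the wrist's pose just before it. There is no depth.
- job.hand_in(): hands the job in; it is judged then, once.
The state is a dict: "time": time; "joint_pos": joint angles; "qd": joint speeds; "joint_efforts": joint torques, N m; "tool_pos": TCP position; "tcp_rot": TCP orientation; "ft_force": force on the tool from outside, world axes, zero at the start; "wrist_torque": the same for the moment, N m; "finger_gap": finger opening in mm; "grip_force": force on a finger pad.
Only numpy, scipy, OpenCV 4.12 (cv2) and the standard library are available. Lean on these libraries where they do the work, as an engineer would, in place of code of your own. Each camera call takes 0.05 s, during which the arm holds its last target. There are 200 camera calls.

## Task

Get the router bed ready: put every wooden offcut into the blue bin and push every handle bar down into a clip station of its own in the engraving cradle, past the orange sprung jaws until the jaws snap shut over it and it lies fully down in its forks, with its square end blocks outside the forks. Then flip up the yellow guard cover on the console until it stays up by itself, press the green start button all the way down, and finally shut the cover again, leaving the other tools on the bed where they are.

Things in the scene. Friction and masses are not known exactly. Their poses are not given: they have to be found in the camera images.
- bar1_mid (a point): handle bar 1, centre: aluminium rod 22 mm diameter, 150 mm long in all along its own x, with a dark square block 30 x 30 mm, 13 mm long, on each end (so it lies still, its centre 15 mm above the bed; 124 mm of round rod between the blocks); 0.14 to 0.28 kg; the point is its middle, x along the rod. May be absent
- bar2_mid (a point): handle bar 2, centre: aluminium rod 22 mm diameter, 150 mm long in all along its own x, with a dark square block 30 x 30 mm, 13 mm long, on each end (so it lies still, its centre 15 mm above the bed; 124 mm of round rod between the blocks); 0.14 to 0.28 kg; the point is its middle, x along the rod. May be absent
- bar3_mid (a point): handle bar 3, centre: aluminium rod 22 mm diameter, 150 mm long in all along its own x, with a dark square block 30 x 30 mm, 13 mm long, on each end (so it lies still, its centre 15 mm above the bed; 124 mm of round rod between the blocks); 0.14 to 0.28 kg; the point is its middle, x along the rod. May be absent
- offcut1_mid (a point): wooden offcut 1, a block lying on the bed, 110 x 45 x 24 mm (long along its own x), about 0.07 kg; the point is its centre, 12 mm above the bed. May be absent
- offcut2_mid (a point): wooden offcut 2, a block lying on the bed, 110 x 45 x 24 mm (long along its own x), about 0.07 kg; the point is its centre, 12 mm above the bed. May be absent
- bin: blue open bin fixed on the bed, 130 x 190 mm outside along its own x and y, 60 mm high, walls and floor 4 to 5 mm; origin at the centre of its underside
- cradle: engraving cradle: fixed aluminium plate 150 x 262 x 12 mm, origin at the centre of its underside, with three clip stations 80 mm apart along its y. Each has two forks 14 mm wide (black saddle and fixed black tine, orange sprung jaw) with 70 mm of free length between them, where only a steel hinge shaft lies, 18 mm to +y of the station and 20 mm above the bed
- seat1 (a point): clip station 1: where the middle of a seated bar's axis lies, 50 mm above the bed, bar along x. Forks at x = -42 and +42 mm: saddle floor 11 mm below; fixed tine on the -y side, inner face at y = -11.8 mm, flaring out to 26 mm above; jaw on the +y side, its nose over the bar (to y = +6 mm, 12 mm above), flared above: a funnel about 40 mm wide at its top. Any bar fits any empty station
- seat2 (a point): clip station 2: where the middle of a seated bar's axis lies, 50 mm above the bed, bar along x. Forks at x = -42 and +42 mm: saddle floor 11 mm below; fixed tine on the -y side, inner face at y = -11.8 mm, flaring out to 26 mm above; jaw on the +y side, its nose over the bar (to y = +6 mm, 12 mm above), flared above: a funnel about 40 mm wide at its top. Any bar fits any empty station
- seat3 (a point): clip station 3: where the middle of a seated bar's axis lies, 50 mm above the bed, bar along x. Forks at x = -42 and +42 mm: saddle floor 11 mm below; fixed tine on the -y side, inner face at y = -11.8 mm, flaring out to 26 mm above; jaw on the +y side, its nose over the bar (to y = +6 mm, 12 mm above), flared above: a funnel about 40 mm wide at its top. Any bar fits any empty station
- jaw1 (a joint): orange jaw of station 1: 0 closed (its rest, empty or over a seated bar), about 0.1 rad while a bar passes its nose; sprung, a bar needs about 10 to 14 N down to pass. It opens outward to +y
- jaw2 (a joint): orange jaw of station 2: 0 closed (its rest, empty or over a seated bar), about 0.1 rad while a bar passes its nose; sprung, a bar needs about 10 to 14 N down to pass. It opens outward to +y
- jaw3 (a joint): orange jaw of station 3: 0 closed (its rest, empty or over a seated bar), about 0.1 rad while a bar passes its nose; sprung, a bar needs about 10 to 14 N down to pass. It opens outward to +y
- cover_tab (a point): red pull tab on the front of the yellow guard cover: 14 mm wide (along the console's y), 8 mm thick, sticking out 41 mm from the cover's front wall; the point is 31 mm out from that wall. Its x runs from the tab to the cover. With the cover shut the tab points level towards the robot side, 92 mm above the bed and 37 mm above the console's top; it turns with the cover, pointing up at 1.57 rad
- cover_hinge (a point): middle of the cover's hinge line, which runs along y of this frame (the console's y), 58 mm above the bed; the cover (95 x 80 mm, 44 mm high) lies from here towards -x when shut, and the tab point is 125 mm towards -x and 34 mm above this point. The console is a fixed grey box 140 x 150 mm, 55 mm high
- cover (a joint): angle of the guard cover: 0 shut, grows as its front is lifted, 2.1 fully open, leaning away from the robot. A light hinge without spring: left alone it falls shut below about 1.0 rad and falls fully open above about 1.2 rad, and then stays
- start_top (a point): centre of the top of the green start button, 34 mm diameter, on the console's top under the cover, 45 mm from the hinge towards the robot; pressed straight down; springs back
- start (a joint): travel of the start button: 0 up, 0.007 m fully down (about 6 N)
- tape: red ring roll 90 mm diameter, 24 mm high, a bystander to leave alone; its origin is at its underside
- brush: brush 160 mm long, a bystander to leave alone; its origin is at its underside
- setter: steel tool setter, a round block 52 mm diameter, 50 mm high, a bystander to leave alone; its origin is at its underside
- wrench: wrench 170 mm long, a bystander to leave alone; its origin is at its underside
- nut: dark collet nut 44 mm diameter, 30 mm high, a bystander to leave alone; its origin is at its underside
- caliper: steel caliper 170 mm long, a bystander to leave alone; its origin is at its underside
Not all that is in view belongs to the job. What is shaped like the part that bears bar2_mid but red or turquoise is not meant.

How it is judged (in metres and radians):
On the way, in this order (a step that is already met when the one before it is completed fails the run):
1. every offcut is in the bin and every bar is snapped into a station (x of offcut1_mid in the frame of bin between -0.065 and 0.065 m and y of offcut1_mid in the frame of bin between -0.095 and 0.095 m and z of offcut1_mid in the frame of bin between 0 and 0.06 m and x of offcut2_mid in the frame of bin between -0.065 and 0.065 m and y of offcut2_mid in the frame of bin between -0.095 and 0.095 m and z of offcut2_mid in the frame of bin between 0 and 0.06 m and ((x of bar1_mid in the frame of seat1 between -0.02 and 0.02 m and y of bar1_mid in the frame of seat1 between -0.004 and 0.004 m and z of bar1_mid in the frame of seat1 between -0.004 and 0.004 m and angle between the x axis of bar1_mid and the x axis of seat1, either way round below 0.08 rad and value of joint jaw1 below 0.06 rad) or (x of bar1_mid in the frame of seat2 between -0.02 and 0.02 m and y of bar1_mid in the frame of seat2 between -0.004 and 0.004 m and z of bar1_mid in the frame of seat2 between -0.004 and 0.004 m and angle between the x axis of bar1_mid and the x axis of seat2, either way round below 0.08 rad and value of joint jaw2 below 0.06 rad) or (x of bar1_mid in the frame of seat3 between -0.02 and 0.02 m and y of bar1_mid in the frame of seat3 between -0.004 and 0.004 m and z of bar1_mid in the frame of seat3 between -0.004 and 0.004 m and angle between the x axis of bar1_mid and the x axis of seat3, either way round below 0.08 rad and value of joint jaw3 below 0.06 rad)) and ((x of bar2_mid in the frame of seat1 between -0.02 and 0.02 m and y of bar2_mid in the frame of seat1 between -0.004 and 0.004 m and z of bar2_mid in the frame of seat1 between -0.004 and 0.004 m and angle between the x axis of bar2_mid and the x axis of seat1, either way round below 0.08 rad and value of joint jaw1 below 0.06 rad) or (x of bar2_mid in the frame of seat2 between -0.02 and 0.02 m and y of bar2_mid in the frame of seat2 between -0.004 and 0.004 m and z of bar2_mid in the frame of seat2 between -0.004 and 0.004 m and angle between the x axis of bar2_mid and the x axis of seat2, either way round below 0.08 rad and value of joint jaw2 below 0.06 rad) or (x of bar2_mid in the frame of seat3 between -0.02 and 0.02 m and y of bar2_mid in the frame of seat3 between -0.004 and 0.004 m and z of bar2_mid in the frame of seat3 between -0.004 and 0.004 m and angle between the x axis of bar2_mid and the x axis of seat3, either way round below 0.08 rad and value of joint jaw3 below 0.06 rad)) and ((x of bar3_mid in the frame of seat1 between -0.02 and 0.02 m and y of bar3_mid in the frame of seat1 between -0.004 and 0.004 m and z of bar3_mid in the frame of seat1 between -0.004 and 0.004 m and angle between the x axis of bar3_mid and the x axis of seat1, either way round below 0.08 rad and value of joint jaw1 below 0.06 rad) or (x of bar3_mid in the frame of seat2 between -0.02 and 0.02 m and y of bar3_mid in the frame of seat2 between -0.004 and 0.004 m and z of bar3_mid in the frame of seat2 between -0.004 and 0.004 m and angle between the x axis of bar3_mid and the x axis of seat2, either way round below 0.08 rad and value of joint jaw2 below 0.06 rad) or (x of bar3_mid in the frame of seat3 between -0.02 and 0.02 m and y of bar3_mid in the frame of seat3 between -0.004 and 0.004 m and z of bar3_mid in the frame of seat3 between -0.004 and 0.004 m and angle between the x axis of bar3_mid and the x axis of seat3, either way round below 0.08 rad and value of joint jaw3 below 0.06 rad))), for 0.2 s.
2. the guard cover stands open by itself (value of joint cover above 1.3 rad and contact force between cover and the fingers below 0.05 N), for 0.2 s.
3. the start button is pressed down with the cover open (value of joint cover above 1.3 rad and value of joint start above 0.005 m).
4. the cover is shut again (value of joint cover below 0.08 rad), for 0.2 s.
At the end, for the whole second after the job is handed in: Every bar present is within 4 mm of a seat across and in height, 20 mm along, 0.08 rad in line, its jaw under 0.06 rad; every offcut is in the bin; the cover is shut (under 0.08 rad), the button up (under 3 mm), all at rest (all of step 1 and linear speed of each of bar1, bar2, bar3, offcut1, offcut2 below 0.02 m/s and value of joint cover below 0.08 rad and value of joint start below 0.003 m); the robot touches nothing.
It fails at once if a bystander (roll, brush, tool setter, wrench, nut, caliper) is moved more than 30 mm (distance of any of tape, brush, setter, wrench, nut, caliper from where it was at the start of the episode above 0.03 m).
Of bar1, bar2, bar3 only 2 to 3 are there at a start; the rules pass over those that are not, and their reading is None.
Of offcut1, offcut2 only 1 to 2 are there at a start; the rules pass over those that are not, and their reading is None.
At some moment in a run one of bar1, bar2, bar3, offcut1, offcut2 may be knocked a few centimetres aside while the robot is not near it.
Once in a run the grip may slacken for a moment while it holds something.
It also fails if it takes over 210 s, if anything falls off the work surface, if the arm or the gripper's body presses on something with over 40 N, if the wrist force passes 120 N, or if a joint passes its speed limit or range.

## Working session

There is one attempt and no reset: what is moved stays moved. The work goes in short steps, Python scripts to look and compute and a tool call to move; the robot and the scene stay as the last step left them, time stands still between calls to the robot, and variables do not carry over. Pictures are saved under pics/ and viewed, at most 14 in all, crops included, and the job is handed in when it is done.

Besides the shell and the picture viewer there is one more tool, called after "Request:" as name([rows], argument=value, ...), one row to a line, values as JSON. play_rows: Moves the arm, as the interface text tells. Its arguments: {"type":"object","properties":{"motion":{"type":"array","items":{"type":"array","items":{"type":"array","items":{"type":"number"}}}},"jaw":{"type":"number"},"squeeze":{"type":"number"}},"required":["motion"]}

```bash
ls; mkdir -p pics
cat > h.py <<'E'
import numpy as np, cv2
from scipy.spatial.transform import Rotation as Ro
from bench import sensors, optics, job, r
def snap(n, f=None):
    s=sensors.sense(); c=optics.snapshot(n)
    if n=="wrist":
        T=np.eye(4); T[:3,:3]=Ro.from_euler('xyz',s['tcp_rot'],degrees=True).as_matrix(); T[:3,3]=s['tool_pos']
        W=np.linalg.inv(T@np.array(c['T_tool_cam'])); c['R']=W[:3,:3]; c['t']=W[:3,3]
    if f: cv2.imwrite('pics/'+f, cv2.cvtColor(c['pixels'],cv2.COLOR_RGB2BGR))
    return c
def ray(c,uv,z):
    R=np.array(c['R']);t=np.array(c['t'])
    o=-R.T@t; d=(R.T@np.linalg.inv(np.array(c['mtx']))@np.c_[np.atleast_2d(uv),np.ones(len(np.atleast_2d(uv)))].T).T
    return o+d*((z-o[2])/d[:,2])[:,None]
def proj(c,X):
    p=np.array(c['mtx'])@(np.array(c['R'])@np.atleast_2d(X).T+np.array(c['t']).reshape(3,1)); return (p[:2]/p[2]).T
def rel(p,yaw_to=None,roll=None):
    """shift in cm along the tool axes and rotvec (deg) from present pose to world point p, yaw tool-down"""
    s=sensors.sense(); Rt=Ro.from_euler('xyz',s['tcp_rot'],degrees=True)
    d=Rt.inv().apply(np.array(p)-s['tool_pos'])/10
    if yaw_to is None: return d,np.zeros(3)
    return d,(Rt.inv()*Ro.from_euler('xyz',[180,0,yaw_to],degrees=True)).as_rotvec(degrees=True)
E
python3 - <<'E'
from h import *
print(sensors.sense())
for n in("top","side"):
    c=snap(n,n+"0.png"); print(n,np.array(c['mtx']).tolist(),-np.array(c['R']).T@np.array(c['t']))
c=snap("wrist"); print(np.array(c['T_tool_cam']).round(3).tolist(), r.pinch_z)
E
```

```text
pics
{'time': 0.0, 'joint_pos': array([ 5.97945834e+01,  7.51610219e+00,  8.53278950e+01,  4.45162151e-04,
        8.72616230e+01, -4.89238915e+00]), 'qd': array([-0.01246376,  0.05684515,  0.04279239,  0.04595272,  0.14996869,
        0.00106398]), 'joint_efforts': array([ 6.74946314e-04, -5.69390774e+01, -5.00562286e+01, -1.03820410e-04,
        1.42108114e-02,  9.58626373e-06]), 'tool_pos': array([256.23643167, 541.93687431, 230.2473342 ]), 'tcp_rot': array([-1.79894803e+02, -9.45076422e-03,  1.54686942e+02]), 'ft_force': array([-0.05196832,  0.0546012 ,  0.15102948]), 'wrist_torque': array([-0.01877206, -0.02871752, -0.02108256]), 'grip_force': 0.0, 'finger_gap': 85.24106541742455}
top [[609.1229366967266, 0.0, 326.083879584173], [0.0, 609.1229366967266, 241.81643252057114], [0.0, 0.0, 1.0]] [ 379.57098716  102.4869632  1498.10740515]
side [[444.6102169735235, 0.0, 325.6891158075559], [0.0, 444.6102169735235, 241.48988971719683], [0.0, 0.0, 1.0]] [ 161.98414796 -462.48460585  870.9924026 ]
[[-0.001, -0.966, -0.26, 66.17], [1.0, -0.001, -0.001, -0.45], [0.001, -0.26, 0.966, -143.333], [0.0, 0.0, 0.0, 1.0]] 18.700000000000003
```

View pics/top0.png

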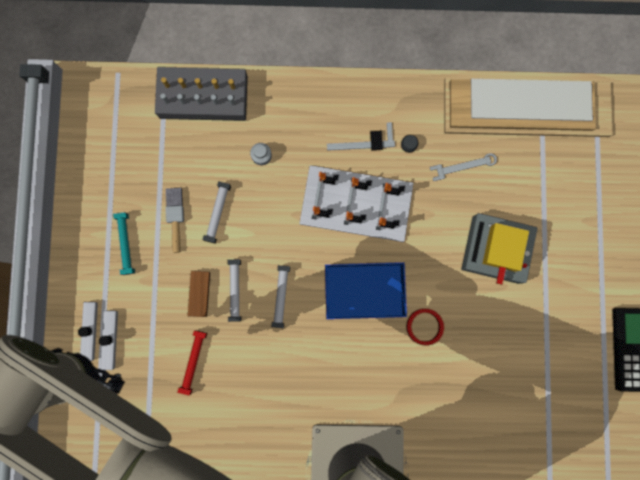

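View pics/side0.png

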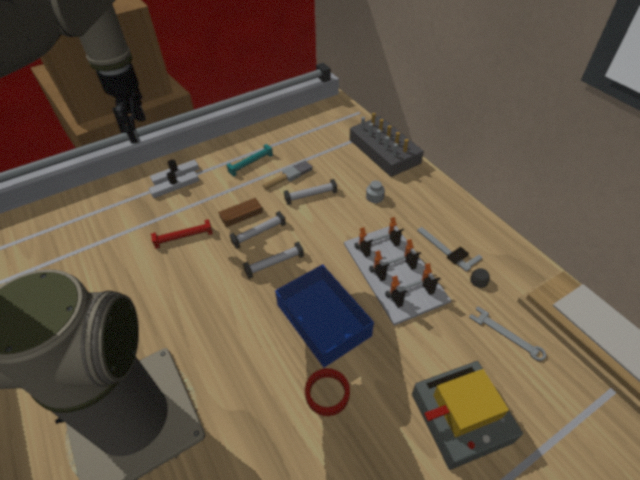

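The top view shows three grey bars at (217,211), (234,290) and (281,296), and one brown offcut at (199,293). The cradle is at (358,203), the bin at (366,291) and the console at (502,247), with the red tab at (502,275) pointing at the robot. The side view agrees and shows no second offcut.

Look-alikes for a bar: the red one at (192,362), the turquoise one at (124,243), the brush at (175,218) and the clamps at (88,330). I choose the three plain aluminium rods with dark end blocks.

Run:
```python
from h import *
c=snap("top"); im=cv2.cvtColor(c['pixels'],cv2.COLOR_RGB2BGR)
crop=cv2.resize(im[150:345,160:430],None,fx=2.9,fy=2.9,interpolation=cv2.INTER_CUBIC); cv2.imwrite('pics/crop1.png',crop)
hsv=cv2.cvtColor(im,cv2.COLOR_BGR2HSV)
def rects(m,lo,hi,z,tag):
    n=cv2.findContours(m.astype(np.uint8)*255,cv2.RETR_EXTERNAL,cv2.CHAIN_APPROX_NONE)[0]
    for k in n:
        a=cv2.contourArea(k)
        if lo<a<hi:
            rc=cv2.minAreaRect(k); w=ray(c,cv2.boxPoints(rc),z); ctr=w.mean(0)
            e=[w[1]-w[0],w[2]-w[1]]; e.sort(key=np.linalg.norm)
            print(tag,np.round(rc[0]).astype(int),a,'ctr',ctr[:2].round(1),'LxW',np.round([np.linalg.norm(e[1]),np.linalg.norm(e[0])],1),'ang',round(np.degrees(np.arctan2(e[1][1],e[1][0]))%180,1))
H,S,V=cv2.split(hsv)
print(hsv[290,234],hsv[293,199],hsv[330,240],hsv[265,234],hsv[203,335])
rects((S<70)&(V>60),150,9000,13,'grey')
rects((H<14)&(S>110)&(V<170)&(V>50),200,4000,24,'brown')
rects((H>100)&(H<130)&(S>120),1000,20000,60,'bin')
rects((H>20)&(H<32)&(S>190),300,5000,102,'yellow')
rects(((H<6)|(H>174))&(S>170),40,3000,92,'red')
rects((H>5)&(H<16)&(S>180)&(V>120),5,300,70,'orange')
```

```text
[107  10 178] [ 13 153 120] [ 18  97 177] [111  11 157] [115  10 161]
grey [371 468] 460.5 ctr [ 10.8 -33.5] LxW [104.1  50.1] ang 90.8
grey [ 27 461] 971.0 ctr [ 15.3 773.1] LxW [125.9  81.7] ang 90.8
grey [354 452] 3044.0 ctr [47.   5.8] LxW [230.6 123.9] ang 90.9
grey [ 85 432] 8209.0 ctr [ 84.2 644.3] LxW [574.1 192.9] ang 62.7
grey [ 87 331] 717.0 ctr [319.9 651.4] LxW [142.6  41.6] ang 179.6
grey [280 294] 513.5 ctr [415.9 191.9] LxW [140.6  29.4] ang 174.4
grey [234 290] 565.0 ctr [423.7 303.5] LxW [150.   29.2] ang 2.1
grey [499 248] 1914.5 ctr [ 538.6 -344.9] LxW [168.3 149.3] ang 77.2
grey [174 204] 565.0 ctr [630.4 458.1] LxW [87.3 44.3] ang 2.7
grey [215 211] 580.5 ctr [615.6 357.2] LxW [152.8  34.3] ang 167.8
grey [356 203] 6400.0 ctr [643.4   9. ] LxW [268.4 154.9] ang 81.3
grey [463 165] 557.0 ctr [ 745.1 -257.2] LxW [171.7  40. ] ang 106.6
grey [260 154] 368.0 ctr [762.1 249.4] LxW [56.  52.3] ang 1.6
grey [349 145] 298.5 ctr [788.8  30.5] LxW [113.3  19.6] ang 94.5
grey [602 308] 1863.0 ctr [ 410.3 -594.5] LxW [834.1  18. ] ang 180.0
grey [546 307] 1838.5 ctr [ 409.1
[... 527 characters left out ...]
.0 ctr [427.3 -11.5] LxW [187.5 125.9] ang 92.8
yellow [506 247] 1362.0 ctr [ 531.6 -333.1] LxW [95.5 86.8] ang 167.4
red [192 362] 478.5 ctr [255.9 381.9] LxW [142.2  29.8] ang 167.0
red [425 326] 976.0 ctr [ 345.8 -147.1] LxW [81.9 80.1] ang 45.7
red [500 275] 66.5 ctr [ 466.7 -322.2] LxW [36.9 12.9] ang 165.3
orange [382 222] 15.5 ctr [590.1 -48.7] LxW [12.   9.5] ang 0.4
orange [350 216] 13.0 ctr [602.9  28.6] LxW [11.7  9.7] ang 64.3
orange [316 210] 13.5 ctr [613.3 108.3] LxW [12.   9.5] ang 1.1
orange [387 186] 15.0 ctr [674.7 -60. ] LxW [12.1  9.6] ang 0.4
orange [354 182] 17.5 ctr [685.2  17.8] LxW [12.1 12. ] ang 0.7
orange [322 176] 14.0 ctr [696.8  96.4] LxW [13.1 10.6] ang 163.0
```

View pics/crop1.png

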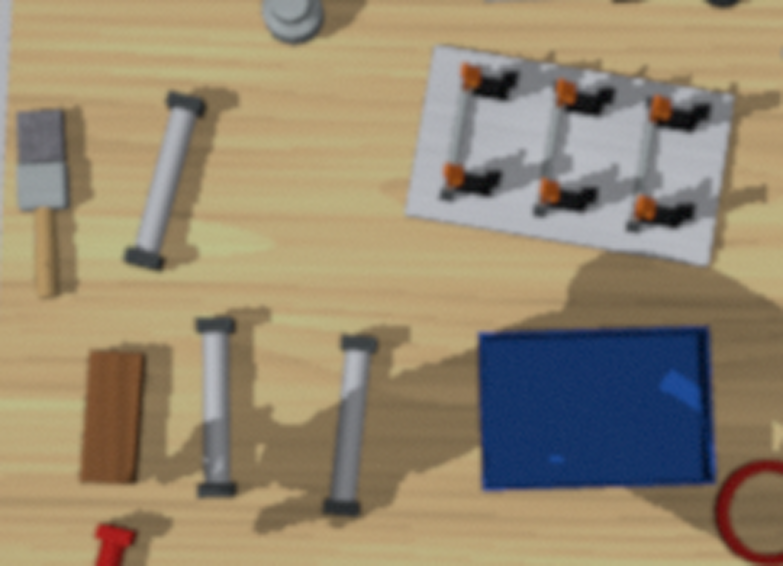

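The crop confirms the three aluminium bars with dark ends and the wood block. The orange jaws sit on the left, so cradle +y is roughly world +y. I'm moving to hover over the offcut first.

Request:
play_rows([
  [[-20.8,-7.4,3.0,0,0,-25],[-20.8,-7.4,3.0,0,0,-25],[-20.8,-7.4,3.0,0,0,-25],[-20.8,-7.4,3.0,0,0,-25],[-20.8,-7.4,3.0,0,0,-25]],
], jaw=1, squeeze=60)

```text
time: 0.7
tool_pos: [414.6, 384.0, 200.6]
tcp_rot: [-179.9, -0.0, 179.7]
ft_force: [0.6, 0.8, 0.3]
finger_gap: 85.3
grip_force: 0.0
```

Request:
play_rows([
  [[0,0,0,0,0,0],[0,0,0,0,0,0]],
])

```text
time: 0.9
tool_pos: [413.1, 386.1, 201.0]
tcp_rot: [-180.0, -0.0, 179.6]
ft_force: [-0.7, -0.3, -0.3]
finger_gap: 85.6
grip_force: 0.0
```

```bash
cat >> h.py <<'E'
def rects(c,m,lo,hi,z,tag):
    out=[]
    for k in cv2.findContours(m.astype(np.uint8)*255,cv2.RETR_EXTERNAL,cv2.CHAIN_APPROX_NONE)[0]:
        a=cv2.contourArea(k)
        if lo<a<hi:
            rc=cv2.minAreaRect(k); w=ray(c,cv2.boxPoints(rc),z); ctr=w.mean(0)
            e=[w[1]-w[0],w[2]-w[1]]; e.sort(key=np.linalg.norm)
            L,W=np.linalg.norm(e[1]),np.linalg.norm(e[0]); an=np.degrees(np.arctan2(e[1][1],e[1][0]))%180
            print(tag,np.round(rc[0]).astype(int),a,'ctr',ctr[:2].round(1),'LxW',round(L,1),round(W,1),'ang',round(an,1)); out.append((ctr,L,W,an))
    return out
def hsv(c): return cv2.split(cv2.cvtColor(c['pixels'],cv2.COLOR_RGB2HSV))
def pose():
    s=sensors.sense(); print('t',round(s['time'],2),'tcp',s['tool_pos'].round(1),s['tcp_rot'].round(1),'F',s['ft_force'].round(1),'gap',round(s['finger_gap'],1),'grip',round(s['grip_force'],1))
E
python3 - <<'E'
from h import *
pose(); c=snap("wrist","w1.png"); H,S,V=hsv(c)
rects(c,(S<60)&(V>60),1000,60000,15,'grey')
rects(c,(H<14)&(S>110)&(V>40),2000,60000,24,'brown')
E
```

```text
t 0.9 tcp [413.1 386.1 201. ] [-180.    -0.   179.6] F [-0.7 -0.3 -0.3] gap 85.6 grip 0.0
grey [393 411] 1216.0 ctr [603.5 456.2] LxW 48.5 42.7 ang 3.1
grey [294 390] 1394.5 ctr [580.3 363.1] LxW 62.4 30.6 ang 169.6
grey [155 332] 1048.0 ctr [519.9 240.7] LxW 79.6 21.7 ang 139.0
grey [214 225] 4956.5 ctr [426.3 301. ] LxW 156.9 31.6 ang 3.8
grey [ 73 210] 5386.5 ctr [413.4 185.6] LxW 158.5 36.1 ang 177.3
grey [628 128] 1456.5 ctr [348.4 629.2] LxW 83.0 16.6 ang 11.1
grey [577 185] 9844.5 ctr [410.2 595.8] LxW 309.3 39.7 ang 178.1
grey [449 219] 5525.5 ctr [445.2 494.9] LxW 377.5 12.1 ang 179.6
brown [321 194] 4191.5 ctr [396.5 389.2] LxW 76.4 43.1 ang 175.8
brown [318  48] 3177.0 ctr [290.6 387.4] LxW 69.6 29.5 ang 167.6
```

View pics/w1.png

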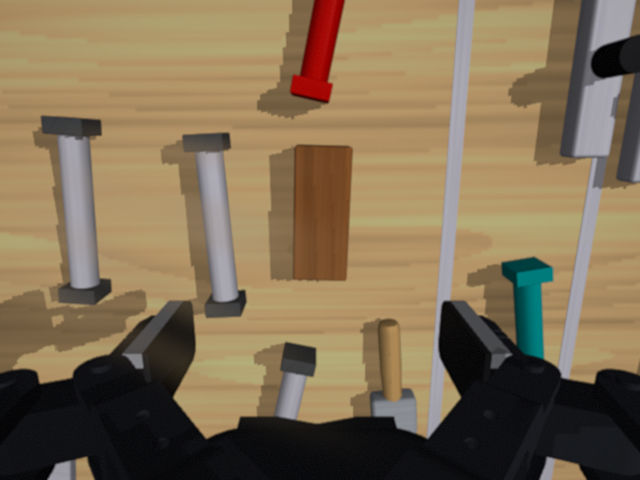

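The wrist view shows the offcut upright with corners (295,145), (352,147), (346,280) and (293,279). Bars B and C are at its left, and the red and turquoise decoys lie apart.

Run:
```python
from h import *
c=snap("wrist")
q=ray(c,[(295,145),(352,147),(346,280),(293,279)],24); print(q.round(1), q.mean(0), np.linalg.norm(q[0]-q[3]))
for n,b in dict(B=[(206,142),(226,303)],C=[(71,125),(85,290)]).items():
    e=ray(c,b,20); d=e[1]-e[0]; print(n,e.round(1),e.mean(0).round(1),np.linalg.norm(d),np.degrees(np.arctan2(d[1],d[0])))
```

```text
[[357.1 370.4  24. ]
 [358.9 414.1  24. ]
 [467.5 410.8  24. ]
 [466.3 366.5  24. ]] [412.47411632 390.42867835  24.        ] 109.29059966486139
B [[354.5 301.2  20. ]
 [489.4 308.   20. ]] [422.  304.6  20. ] 135.06437250011382 2.9041546540104095
C [[341.2 198.6  20. ]
 [476.6 188.5  20. ]] [408.9 193.5  20. ] 135.87362459921005 -4.271128202405473
```

Request:
play_rows([
  [[0,0.4,5,0,0,1.4],[0,0.4,10,0,0,1.4],[0,0.4,14,0,0,1.4],[0,0.4,17,0,0,1.4],[0,0.4,18,0,0,1.4]],
])

```text
time: 1.5
tool_pos: [409.4, 389.9, 17.3]
tcp_rot: [-179.8, -0.3, 178.4]
ft_force: [-0.3, -0.5, -0.1]
finger_gap: 85.5
grip_force: 0.0
```

Request:
play_rows([
  [[0,0,1,0,0,0],[0,0,1.8,0,0,0],[0,0,1.8,0,0,0]],
])

```text
time: 1.8
tool_pos: [413.1, 391.1, 3.7]
tcp_rot: [180.0, 0.0, 178.3]
ft_force: [0.3, 1.4, 0.8]
finger_gap: 85.7
grip_force: 0.0
```

Request:
play_rows([
  [[0,0,0,0,0,0],[0,0,0,0,0,0],[0,0,0,0,0,0],[0,0,0,0,0,0],[0,0,0,0,0,0]],
], jaw=0, squeeze=60)

```text
time: 2.3
tool_pos: [413.8, 391.2, 4.6]
tcp_rot: [179.9, 0.1, 178.3]
ft_force: [-1.1, 0.1, 5.5]
finger_gap: 43.4
grip_force: 62.6
```

Request:
play_rows([
  [[0,0,-2,0,0,0],[0,0,-6,0,0,0],[0,0,-11,0,0,0],[0,0,-15,0,0,0],[0,0,-15,0,0,0]],
])

```text
time: 2.8
tool_pos: [416.4, 393.3, 161.4]
tcp_rot: [179.5, 0.5, 178.3]
ft_force: [1.3, 0.6, -0.3]
finger_gap: 43.3
grip_force: 61.9
```

Run:
```python
from h import *
pose()
c=snap("wrist"); H,S,V=hsv(c); rects(c,(H<14)&(S>110)&(V>40),2000,60000,165,'brown')
print(rel([427,-11.5,150],92.8))
c=snap("top"); H,S,V=hsv(c); rects(c,(H>100)&(H<130)&(S>120),1000,20000,60,'bin')
```

```text
t 2.8 tcp [416.4 393.3 161.4] [179.5   0.5 178.3] F [ 1.3  0.6 -0.3] gap 43.3 grip 61.9
brown [317 294] 32943.0 ctr [412.9 393.3] LxW 103.9 48.5 ang 1.0
brown [295  44] 3314.0 ctr [324.2 389.1] LxW 26.4 14.9 ang 171.2
(array([ -2.39283989, -40.32273758,   0.58694462]), array([4.93706357e-01, 6.65336989e-02, 8.54825284e+01]))
bin [365 290] 4089.0 ctr [427.6 -11.7] LxW 187.3 126.6 ang 92.7
```

Request:
play_rows([
  [[-1.2,-5,0,0,0,0],[-1.2,-10,0,0,0,0],[-1.2,-15,0,0,0,0],[-1.2,-20,0,0,0,0],[-1.2,-25,0,0,0,0]],
])

```text
time: 3.4
tool_pos: [415.5, 139.7, 150.8]
tcp_rot: [-179.9, -0.2, 178.3]
ft_force: [1.6, -1.1, -0.5]
finger_gap: 43.8
grip_force: 61.9
```

Request:
play_rows([
  [[-1.2,-5,0,0,0,8.5],[-1.2,-9,0,0,0,17],[-1.2,-13,0,0,0,25],[-1.2,-15.2,0,0,0,34],[-1.2,-15.2,0,0,0,42]],
])

```text
time: 3.9
tool_pos: [423.3, -13.2, 151.0]
tcp_rot: [-179.8, -0.1, 135.7]
ft_force: [0.3, 0.6, -0.5]
finger_gap: 43.7
grip_force: 61.9
```

Request:
play_rows([
  [[0,0,0,0,0,8.5],[0,0,0,0,0,17],[0,0,0,0,0,25.5],[0,0,0,0,0,34],[0,0,0,0,0,42.5]],
])

```text
time: 4.4
tool_pos: [423.3, -10.4, 150.8]
tcp_rot: [-179.8, -0.0, 93.4]
ft_force: [0.1, 0.4, -1.7]
finger_gap: 43.8
grip_force: 61.9
```

Request:
play_rows([
  [[0,0,2,0,0,1],[0,0,4,0,0,1],[0,0,6,0,0,1],[0,0,6,0,0,1]],
])

```text
time: 4.8
tool_pos: [420.9, -10.0, 88.4]
tcp_rot: [-179.5, -0.1, 92.8]
ft_force: [-1.0, -0.4, -1.2]
finger_gap: 43.9
grip_force: 61.9
```

Run:
```python
from h import *
pose(); print(rel([427.6,-11.7,14],92.7))
```

```text
t 4.8 tcp [420.9 -10.   88.4] [-1.795e+02 -1.000e-01  9.280e+01] F [-1.  -0.4 -1.2] gap 43.9 grip 61.9
(array([-0.21280724,  0.73140223,  7.4340896 ]), array([-0.51701064, -0.09916901,  0.08267921]))
```

Request:
play_rows([
  [[0,0.5,2,0,0,0],[0,0.5,5,0,0,0],[0,0.5,7.4,0,0,0],[0,0.5,7.4,0,0,0]],
])

```text
time: 5.2
tool_pos: [426.3, -9.8, 15.9]
tcp_rot: [-179.6, -0.1, 92.8]
ft_force: [-1.2, -0.3, -0.2]
finger_gap: 43.5
grip_force: 61.8
```

Request:
play_rows([
  [[0,0,0,0,0,0],[0,0,0,0,0,0],[0,0,0,0,0,0]],
], jaw=0.75)

```text
time: 5.5
tool_pos: [431.4, -10.5, 21.0]
tcp_rot: [179.8, 0.0, 92.8]
ft_force: [0.4, 0.3, -0.1]
finger_gap: 64.2
grip_force: 0.0
```

Request:
play_rows([
  [[0,0,-5,0,0,0],[0,0,-10,0,0,0],[0,0,-15,0,0,0],[0,0,-18,0,0,0],[0,0,-18,0,0,0]],
])

```text
time: 6.0
tool_pos: [433.5, -10.8, 206.6]
tcp_rot: [179.3, 0.1, 92.8]
ft_force: [-0.3, -0.3, -0.1]
finger_gap: 64.2
grip_force: 0.0
```

Run:
```python
from h import *
pose(); c=snap("wrist"); H,S,V=hsv(c); rects(c,(H<16)&(S>100)&(V>30),1500,60000,29,'brown'); rects(c,(H>100)&(H<130)&(S>120),3000,200000,60,'bin')
c=snap("top"); H,S,V=hsv(c); rects(c,(S<70)&(V>60),400,700,13,'grey')
print(rel([416,192,190],175))
```

```text
t 6.0 tcp [433.5 -10.8 206.6] [1.793e+02 1.000e-01 9.280e+01] F [-0.3 -0.3 -0.1] gap 64.2 grip 0.0
brown [237 377] 1569.0 ctr [ 370.2 -163.7] LxW 80.7 35.7 ang 71.5
brown [306 209] 6990.0 ctr [426.3  -9.5] LxW 107.4 42.9 ang 93.4
bin [305 212] 44167.0 ctr [426.3 -11.7] LxW 190.0 126.9 ang 95.8
grey [280 296] 574.5 ctr [410.7 190.4] LxW 150.7 29.4 ang 174.8
grey [234 290] 594.0 ctr [423.7 303.5] LxW 150.0 29.2 ang 2.1
grey [174 204] 564.0 ctr [630.4 458.1] LxW 87.3 44.3 ang 2.7
grey [216 212] 575.0 ctr [615.3 355.4] LxW 153.2 32.6 ang 165.6
grey [463 165] 556.0 ctr [ 745.2 -257.2] LxW 171.6 40.0 ang 106.7
(array([20.29523236, -0.50361462,  1.086615  ]), array([  0.14184698,   0.18389223, -82.21240351]))
```

Request:
play_rows([
  [[5,-0.3,0,0,0,-8.5],[10,-0.7,0,0,0,-17],[15,-1,0,0,0,-25.5],[20.2,-1.3,0,0,0,-34],[20.2,-1.3,0,0,0,-42]],
], jaw=1)

```text
time: 6.6
tool_pos: [404.7, 195.6, 197.7]
tcp_rot: [-179.9, -0.2, 135.5]
ft_force: [0.1, -1.2, 0.3]
finger_gap: 85.7
grip_force: 0.0
```

Request:
play_rows([
  [[0,0,0,0,0,-8.5],[0,0,0,0,0,-17],[0,0,0,0,0,-25.5],[0,0,0,0,0,-34],[0,0,0,0,0,-40.5]],
])

```text
time: 7.1
tool_pos: [406.1, 190.5, 197.5]
tcp_rot: [-179.9, -0.2, 175.6]
ft_force: [0.0, 0.9, -0.2]
finger_gap: 85.4
grip_force: 0.0
```

Request:
play_rows([
  [[0,0,1,0,0,0],[0,0,1,0,0,0],[0,0,1,0,0,0]],
])

```text
time: 7.4
tool_pos: [406.3, 190.5, 188.0]
tcp_rot: [-179.9, -0.1, 175.1]
ft_force: [-0.5, 0.7, -0.2]
finger_gap: 85.3
grip_force: 0.0
```

```bash
cat >> h.py <<'E'
def bars(c,lo=300,z=22):
    """find dark end blocks, pair those ~137 mm apart; returns bar mids and angles"""
    H,S,V=hsv(c); m=((V<95)&(S<110)).astype(np.uint8); g=(S<60)&(V>90)
    P=[]
    for k in cv2.findContours(m,cv2.RETR_EXTERNAL,cv2.CHAIN_APPROX_NONE)[0]:
        a=cv2.contourArea(k)
        if lo<a<4000: P.append(cv2.minAreaRect(k)[0])
    W=ray(c,P,z)
    for i in range(len(P)):
        for j in range(i):
            d=W[i]-W[j]; L=np.linalg.norm(d)
            if 125<L<150:
                mid=(np.array(P[i])+P[j])/2; l=np.linspace(.25,.75,11)[:,None]*(np.array(P[i])-P[j])+P[j]
                fr=np.mean([g[int(y),int(x)] for x,y in l])
                if fr>.5: print('bar px',mid.round(),'mid',((W[i]+W[j])/2)[:2].round(1),'L',round(L,1),'ang',round(np.degrees(np.arctan2(d[1],d[0]))%180,1),'grey',fr)
E
python3 - <<'E'
from h import *
pose(); c=snap("wrist","w2.png"); bars(c)
E
```

```text
t 7.4 tcp [406.3 190.5 188. ] [-1.799e+02 -1.000e-01  1.751e+02] F [-0.5  0.7 -0.2] gap 85.3 grip 0.0
bar px [318. 219.] mid [409.6 190.6] L 133.0 ang 175.3 grey 1.0
```

View pics/w2.png

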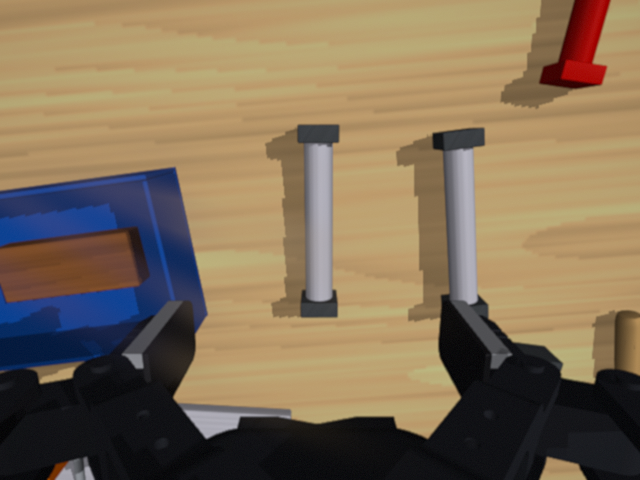

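The wrist view shows bar C centred at (318,219) between the open fingers. The offcut is flat in the bin at (70,262).

Request:
play_rows([
  [[-0.3,0,5,0,0,0],[-0.3,0,10,0,0,0],[-0.3,0,14,0,0,0],[-0.3,0,16,0,0,0],[-0.3,0,16.5,0,0,0]],
])

```text
time: 7.95
tool_pos: [407.6, 189.7, 21.3]
tcp_rot: [-179.9, -0.3, 175.2]
ft_force: [0.5, 0.3, 0.4]
finger_gap: 85.8
grip_force: 0.0
```

Request:
play_rows([
  [[0,0,1,0,0,0],[0,0,1.8,0,0,0],[0,0,1.8,0,0,0]],
])

```text
time: 8.25
tool_pos: [410.3, 190.6, 6.3]
tcp_rot: [180.0, 0.0, 175.3]
ft_force: [-0.3, -0.3, -1.2]
finger_gap: 85.2
grip_force: 0.0
```

Request:
play_rows([
  [[0,0,0,0,0,0],[0,0,0,0,0,0],[0,0,0,0,0,0],[0,0,0,0,0,0],[0,0,0,0,0,0]],
], jaw=0, squeeze=100)

```text
time: 8.75
tool_pos: [410.6, 190.7, 7.1]
tcp_rot: [180.0, 0.0, 175.3]
ft_force: [-2.0, -0.9, 5.3]
finger_gap: 18.5
grip_force: 97.8
```

Request:
play_rows([
  [[0,0,0,0,0,0],[0,0,-3,0,0,0],[0,0,-8,0,0,0],[0,0,-13,0,0,0],[0,0,-15,0,0,0]],
])

```text
time: 9.25
tool_pos: [412.4, 191.3, 161.8]
tcp_rot: [179.8, 0.4, 175.3]
ft_force: [0.7, 0.3, -2.3]
finger_gap: 18.3
grip_force: 98.1
```

Run:
```python
from h import *
pose(); print(rel([654.5,88,150],171.5),rel([642.5,9,150],171.5),rel([630.7,-70,150],171.5))
```

```text
t 9.25 tcp [412.4 191.3 161.8] [179.8   0.4 175.3] F [ 0.7  0.3 -2.3] gap 18.3 grip 98.1
(array([-24.97115638,  -8.31411532,   1.31571441]), array([0.17591283, 0.37046972, 3.78729568])) (array([-24.42435754, -16.28596059,   1.28937069]), array([0.17591283, 0.37046972, 3.78729568])) (array([-23.89749064, -24.25616288,   1.26316247]), array([0.17591283, 0.37046972, 3.78729568]))
```

Request:
play_rows([
  [[-4.5,-1.3,0,0,0,1],[-9,-2.8,0,0,0,2],[-13.5,-4.2,0,0,0,3],[-17,-5.6,0,0,0,3.8],[-20,-6.6,0,0,0,3.8]],
])

```text
time: 9.75
tool_pos: [605.5, 106.9, 155.7]
tcp_rot: [-180.0, -0.0, 171.4]
ft_force: [0.6, 1.0, -2.3]
finger_gap: 19.0
grip_force: 69.6
```

Request:
play_rows([
  [[-3,-1,0,0,0,0],[-5,-1.7,0,0,0,0],[-5,-1.7,0,0,0,0],[-5,-1.7,0,0,0,0]],
])

```text
time: 10.15
tool_pos: [650.5, 84.0, 155.5]
tcp_rot: [-180.0, -0.1, 171.4]
ft_force: [-0.5, 0.2, -1.5]
finger_gap: 18.3
grip_force: 98.9
```

Run:
```python
from h import *
pose(); c=snap("wrist","w3.png"); H,S,V=hsv(c)
rects(c,(H<16)&(S>170)&(V>90),60,5000,70,'orange')
```

```text
t 10.15 tcp [650.5  84.  155.5] [-1.800e+02 -1.000e-01  1.714e+02] F [-0.5  0.2 -1.5] gap 18.3 grip 98.9
orange [102 308] 1007.0 ctr [669.  -51.8] LxW 41.4 17.9 ang 123.6
orange [223 310] 895.5 ctr [681.3  21.4] LxW 35.9 16.6 ang 151.8
orange [360 182] 391.0 ctr [616.2 113.1] LxW 15.7 9.4 ang 173.3
orange [216 182] 794.5 ctr [604.3  33.8] LxW 20.6 15.7 ang 81.4
orange [ 72 182] 574.0 ctr [592.1 -46.2] LxW 16.6 14.4 ang 169.8
```

View pics/w3.png

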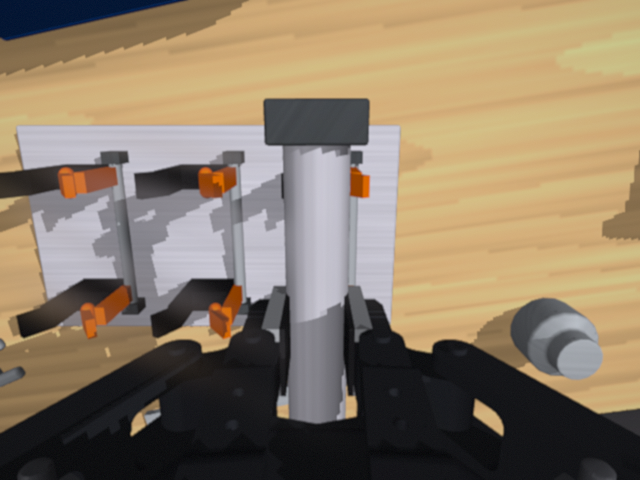

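The wrist view shows bar C held square, its near block at (317,121), over the left station. The cradle plate's near corners are at (399,126) and (18,127).

Run:
```python
from h import *
c=snap("wrist"); pose()
q=ray(c,[(399,126),(18,127)],12); d=q[0]-q[1]; L=np.linalg.norm(d); a=np.degrees(np.arctan2(d[1],d[0]))-90
u=d/L; n=np.array([u[1],-u[0],0])  # cradle x
C=q.mean(0)+75*n; print(q.round(1),L,'yaw',a,'C',C.round(1),'seats',[(C+k*80*u)[:2].round(1) for k in(-1,0,1)])
H,S,V=hsv(c)
b=ray(c,[(264,99),(369,99),(368,144),(265,144)],178);print('block',b.round(1),b.mean(0))
b=ray(c,[(286,146),(350,146)],165);print('rod',b.round(1))
# plate by fine top view
c=snap("top"); H,S,V=hsv(c); rects(c,(S<70)&(V>60),5000,7000,12,'plate')
```

```text
t 10.25 tcp [650.1  84.7 155.9] [ 1.800e+02 -1.000e-01  1.715e+02] F [ 0.  -0.4 -2.3] gap 18.4 grip 98.9
[[ 590.   149.6   12. ]
 [ 552.1 -106.4   12. ]] 258.8002375684507 yaw -8.408200652254067 C [645.2  10.6  12. ] seats [array([633.5, -68.5]), array([645.2,  10.6]), array([656.9,  89.8])]
block [[574.   80.6 178. ]
 [578.4 109.8 178. ]
 [590.6 108.1 178. ]
 [586.2  78.6 178. ]] [582.31308993  94.2543383  178.        ]
rod [[588.   83.5 165. ]
 [591.  103.8 165. ]]
plate [194 274] 6148.5 ctr [480.4 401.8] LxW 1008.1 230.2 ang 1.0
```

Request:
play_rows([
  [[-0.5,0.5,3,0,0,0],[-0.5,0.5,6,0,0,0],[-0.5,0.5,7.5,0,0,0],[-0.5,0.5,7.5,0,0,0],[-0.5,0.5,7.5,0,0,0]],
], squeeze=120)

```text
time: 10.8
tool_pos: [656.7, 88.6, 82.1]
tcp_rot: [180.0, 0.0, 171.5]
ft_force: [0.5, 0.2, -1.1]
finger_gap: 17.9
grip_force: 119.9
```

Request:
play_rows([
  [[0,0,0.5,0,0,0],[0,0,1,0,0,0],[0,0,1,0,0,0],[0,0,1,0,0,0]],
])

```text
time: 11.2
tool_pos: [656.7, 88.3, 71.5]
tcp_rot: [-180.0, 0.0, 171.5]
ft_force: [-0.1, -1.0, -2.0]
finger_gap: 18.0
grip_force: 119.9
```

Run:
```python
from h import *
pose(); c=snap("side"); im=cv2.cvtColor(c['pixels'],cv2.COLOR_RGB2BGR)
cv2.imwrite('pics/s1.png',cv2.resize(im[180:340,320:480],None,fx=3.7,fy=3.7,interpolation=cv2.INTER_CUBIC))
```

```text
t 11.2 tcp [656.7  88.3  71.5] [-180.     0.   171.5] F [-0.1 -1.  -2. ] gap 18.0 grip 119.9
```

View pics/s1.png

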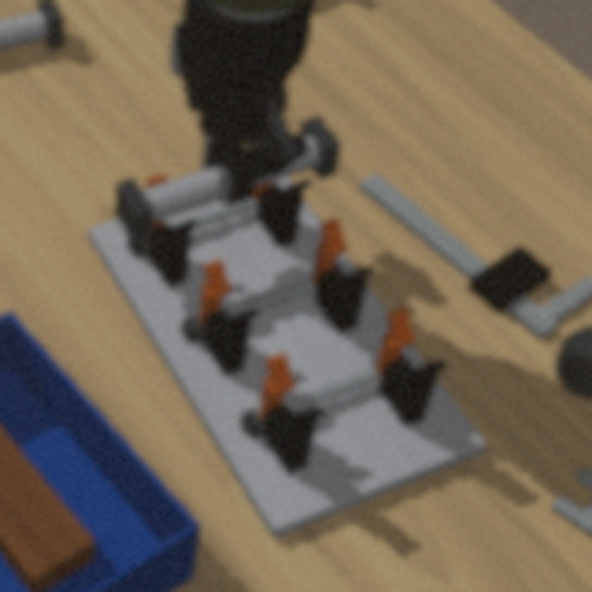

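The side view shows the bar just above the left station's forks, its near block at (135,213) and far block at (320,145), both outside the forks.

Request:
play_rows([
  [[0,0,0.4,0,0,0],[0,0,0.8,0,0,0],[0,0,1.2,0,0,0],[0,0,1.5,0,0,0],[0,0,1.5,0,0,0]],
])

```text
time: 11.75
tool_pos: [657.1, 88.3, 56.3]
tcp_rot: [180.0, 0.1, 171.5]
ft_force: [1.6, -1.4, -0.6]
finger_gap: 17.9
grip_force: 120.5
```

Request:
play_rows([
  [[0,0,0.4,0,0,0],[0,0,0.8,0,0,0],[0,0,1.2,0,0,0],[0,0,1.4,0,0,0],[0,0,1.4,0,0,0]],
])

```text
time: 12.25
tool_pos: [656.2, 88.7, 42.2]
tcp_rot: [180.0, -0.1, 171.5]
ft_force: [-2.6, 0.4, 5.5]
finger_gap: 17.4
grip_force: 121.7
```

Request:
play_rows([
  [[0,0,0.2,0,0,0],[0,0,0.4,0,0,0],[0,0,0.4,0,0,0],[0,0,0.4,0,0,0]],
])

```text
time: 12.65
tool_pos: [656.3, 88.7, 41.9]
tcp_rot: [-180.0, -0.0, 171.5]
ft_force: [-17.3, -1.3, 31.3]
finger_gap: 17.9
grip_force: 124.7
```

Request:
play_rows([
  [[0,0,-0.3,0,0,0],[0,0,-0.3,0,0,0],[0,0,-0.3,0,0,0],[0,0,-0.3,0,0,0]],
], jaw=0.7)

```text
time: 13.05
tool_pos: [656.1, 88.4, 40.4]
tcp_rot: [-180.0, -0.1, 171.5]
ft_force: [-0.8, -0.6, 0.9]
finger_gap: 60.0
grip_force: 0.0
```

Request:
play_rows([
  [[0,0,-2,0,0,0],[0,0,-6,0,0,0],[0,0,-11,0,0,0],[0,0,-15,0,0,0],[0,0,-15,0,0,0]],
])

```text
time: 13.55
tool_pos: [660.7, 88.6, 199.8]
tcp_rot: [179.9, 0.7, 171.5]
ft_force: [1.3, 0.1, 0.9]
finger_gap: 59.8
grip_force: 0.0
```

Run:
```python
from h import *
pose(); c=snap("wrist","w4.png"); bars(c,z=62)
t=snap("top"); bars(t,lo=15); H,S,V=hsv(t); rects(t,(S<70)&(V>60),400,700,13,'grey')
print(rel([423.7,303.5,180],182.5))
```

```text
t 13.55 tcp [660.7  88.6 199.8] [179.9   0.7 171.5] F [1.3 0.1 0.9] gap 59.8 grip 0.0
bar px [248. 229.] mid [659.5  41.6] L 139.8 ang 32.3 grey 1.0
bar px [315. 210.] mid [653.9  88.6] L 130.6 ang 171.6 grey 1.0
bar px [257. 191.] mid [632.8  48.8] L 131.6 ang 131.4 grey 0.8181818181818182
bar px [234. 290.] mid [423.4 301.1] L 134.8 ang 3.0 grey 1.0
bar px [217. 212.] mid [612.4 350. ] L 136.8 ang 167.3 grey 1.0
bar px [355. 157.] mid [757.   14.1] L 145.8 ang 127.9 grey 0.6363636363636364
grey [234 290] 600.0 ctr [423.7 303.5] LxW 150.1 29.2 ang 1.9
grey [174 204] 566.0 ctr [630.4 458.1] LxW 87.3 44.3 ang 2.5
grey [214 211] 580.5 ctr [615.8 358.1] LxW 152.9 37.4 ang 167.4
grey [464 166] 549.5 ctr [ 743.7 -257.7] LxW 171.2 39.4 ang 105.4
(array([26.31267848, 17.81358057,  1.20521751]), array([  0.0187492 ,   0.15903317, -11.01094237]))
```

View pics/w4.png

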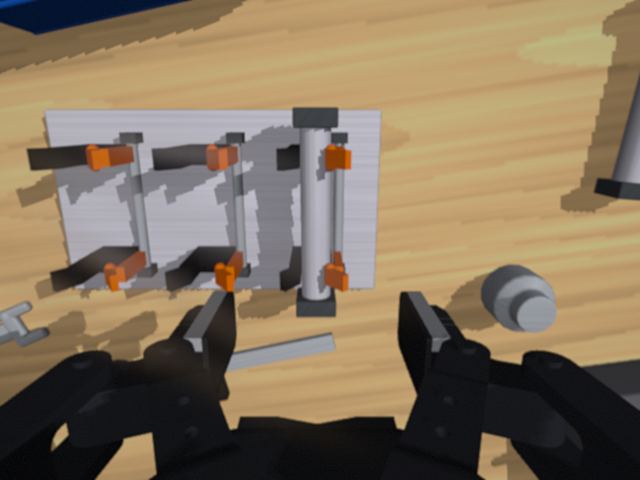

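The wrist view shows bar C seated at (315,210), both orange jaws closed over it and its blocks outside the forks. Next is bar A.

Request:
play_rows([
  [[1.5,4.7,0,0,0,1],[3,9.4,0,0,0,2],[4.5,14,0,0,0,3],[6,18.6,0,0,0,4],[7,22,0,0,0,4]],
])

```text
time: 14.15
tool_pos: [617.6, 318.8, 188.0]
tcp_rot: [-179.9, -0.2, 167.5]
ft_force: [0.6, -0.0, 0.2]
finger_gap: 59.9
grip_force: 0.0
```

Request:
play_rows([
  [[0.5,2,0.5,0,0,0],[1.2,3.6,0.5,0,0,0],[1.2,3.6,0.5,0,0,0],[1.2,3.6,0.5,0,0,0]],
])

```text
time: 14.55
tool_pos: [616.2, 352.9, 185.5]
tcp_rot: [-179.9, -0.0, 167.5]
ft_force: [0.1, 0.1, 0.5]
finger_gap: 59.7
grip_force: 0.0
```

Run:
```python
from h import *
pose(); c=snap("wrist"); bars(c); print(proj(c,[[614,354,15]]))
```

```text
t 14.55 tcp [616.2 352.9 185.5] [-179.9   -0.   167.5] F [0.1 0.1 0.5] gap 59.7 grip 0.0
bar px [316. 214.] mid [615.2 351.9] L 128.4 ang 167.1 grey 1.0
[[318.2555922  214.49365129]]
```

Request:
play_rows([
  [[0,-0.1,5,0,0,0],[0,-0.1,10,0,0,0],[0,-0.1,14,0,0,0],[0,-0.1,16,0,0,0],[0,-0.1,16.4,0,0,0]],
])

```text
time: 15.1
tool_pos: [613.8, 349.8, 17.9]
tcp_rot: [-179.7, -0.3, 167.4]
ft_force: [-0.8, -1.1, -0.4]
finger_gap: 59.7
grip_force: 0.0
```

Request:
play_rows([
  [[0,0,1,0,0,0],[0,0,1.6,0,0,0],[0,0,1.6,0,0,0]],
])

```text
time: 15.4
tool_pos: [616.4, 352.9, 6.9]
tcp_rot: [180.0, 0.0, 167.5]
ft_force: [-0.5, -0.4, 0.2]
finger_gap: 59.7
grip_force: 0.0
```

Request:
play_rows([
  [[0,0,0,0,0,0],[0,0,0,0,0,0],[0,0,0,0,0,0],[0,0,0,0,0,0],[0,0,0,0,0,0]],
], jaw=0, squeeze=120)

```text
time: 15.9
tool_pos: [616.6, 353.5, 7.9]
tcp_rot: [179.9, 0.1, 167.5]
ft_force: [-1.1, -0.9, 6.1]
finger_gap: 17.8
grip_force: 117.8
```

Request:
play_rows([
  [[0,0,0,0,0,0],[0,0,-3,0,0,0],[0,0,-8,0,0,0],[0,0,-13,0,0,0],[0,0,-15,0,0,0]],
])

```text
time: 16.4
tool_pos: [618.3, 354.4, 163.6]
tcp_rot: [179.7, 0.4, 167.5]
ft_force: [1.8, 0.9, -1.5]
finger_gap: 17.7
grip_force: 117.8
```

Run:
```python
from h import *
pose(); print(rel([643,9.5,155],171.5))
```

```text
t 16.4 tcp [618.3 354.4 163.6] [179.7   0.4 167.5] F [ 1.8  0.9 -1.5] gap 17.7 grip 117.8
(array([ -9.86750074, -33.14144779,   0.74892232]), array([ 0.30200625,  0.41307903, -4.00217529]))
```

Request:
play_rows([
  [[-1.4,-4.7,0,0,0,-1],[-2.8,-9.4,0,0,0,-2],[-4.2,-14.1,0,0,0,-3],[-5.6,-18.8,0,0,0,-4],[-7,-23.5,0,0,0,-4]],
])

```text
time: 16.9
tool_pos: [632.9, 106.7, 156.3]
tcp_rot: [-180.0, 0.0, 171.5]
ft_force: [1.4, -0.3, -0.8]
finger_gap: 17.7
grip_force: 118.0
```

Request:
play_rows([
  [[-1,-4.5,0,0,0,0],[-2.2,-9,0,0,0,0],[-2.2,-9.8,0,0,0,0],[-2.2,-9.8,0,0,0,0]],
])

```text
time: 17.3
tool_pos: [640.3, 6.4, 156.1]
tcp_rot: [-180.0, -0.0, 171.3]
ft_force: [-0.4, 1.2, -1.3]
finger_gap: 17.9
grip_force: 118.2
```

Request:
play_rows([
  [[0,0,3,0,0,0],[0,0,5,0,0,0],[0,0,5,0,0,0],[0,0,5,0,0,0]],
])

```text
time: 17.7
tool_pos: [640.1, 9.8, 106.2]
tcp_rot: [180.0, -0.1, 171.6]
ft_force: [0.3, -0.3, -0.4]
finger_gap: 17.7
grip_force: 118.1
```

Run:
```python
from h import *
pose(); print(rel([643,9.5,71],171.5)); c=snap("wrist","w5.png")
```

```text
t 17.7 tcp [640.1   9.8 106.2] [ 1.800e+02 -1.000e-01  1.716e+02] F [ 0.3 -0.3 -0.4] gap 17.7 grip 118.1
(array([-0.2933469 ,  0.01176046,  3.51962376]), array([ 0.01358771, -0.06956668,  0.076437  ]))
```

View pics/w5.png

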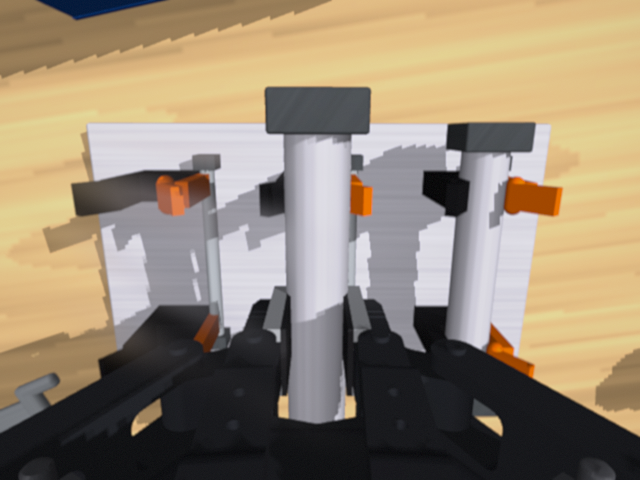

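The view shows bar A held at (317,110), centred between tine (270,198) and jaw (360,196) of the middle station.

Request:
play_rows([
  [[-0.3,0,2,0,0,0],[-0.3,0,3.5,0,0,0],[-0.3,0,3.5,0,0,0],[-0.3,0,3.5,0,0,0]],
])

```text
time: 18.15
tool_pos: [643.2, 8.0, 71.4]
tcp_rot: [-180.0, -0.0, 171.5]
ft_force: [0.2, 0.1, -2.3]
finger_gap: 17.6
grip_force: 118.1
```

Request:
play_rows([
  [[0,0,0.4,0,0,0],[0,0,0.8,0,0,0],[0,0,1.2,0,0,0],[0,0,1.5,0,0,0],[0,0,1.5,0,0,0]],
])

```text
time: 18.65
tool_pos: [645.2, 8.8, 58.2]
tcp_rot: [179.9, 0.2, 171.5]
ft_force: [0.4, 4.3, 5.9]
finger_gap: 18.1
grip_force: 119.3
```

Request:
play_rows([
  [[0,0,0.4,0,0,0],[0,0,0.8,0,0,0],[0,0,1.2,0,0,0],[0,0,1.3,0,0,0],[0,0,1.3,0,0,0]],
])

```text
time: 19.15
tool_pos: [644.8, 9.1, 44.1]
tcp_rot: [179.9, 0.2, 171.5]
ft_force: [3.6, 5.0, -0.3]
finger_gap: 17.6
grip_force: 118.6
```

Request:
play_rows([
  [[0,0,0.2,0,0,0],[0,0,0.4,0,0,0],[0,0,0.4,0,0,0]],
])

```text
time: 19.45
tool_pos: [644.9, 9.1, 42.7]
tcp_rot: [179.9, 0.2, 171.5]
ft_force: [-7.5, 5.5, 17.9]
finger_gap: 17.6
grip_force: 121.3
```

Request:
play_rows([
  [[0,0,0.2,0,0,0],[0,0,0.2,0,0,0]],
])

```text
time: 19.65
tool_pos: [645.0, 9.1, 42.5]
tcp_rot: [179.9, 0.2, 171.5]
ft_force: [-16.5, 5.0, 31.9]
finger_gap: 18.0
grip_force: 123.0
```

Request:
play_rows([
  [[0,0,-0.4,0,0,0],[0,0,-0.4,0,0,0],[0,0,-0.4,0,0,0],[0,0,-0.4,0,0,0]],
], jaw=0.6)

```text
time: 20.05
tool_pos: [643.2, 7.7, 40.7]
tcp_rot: [-180.0, -0.0, 171.5]
ft_force: [-0.2, -0.0, -0.3]
finger_gap: 51.2
grip_force: 0.0
```

Request:
play_rows([
  [[0,0,-2,0,0,0],[0,0,-6,0,0,0],[0,0,-11,0,0,0],[0,0,-15,0,0,0],[0,0,-15,0,0,0]],
])

```text
time: 20.55
tool_pos: [647.5, 7.4, 199.6]
tcp_rot: [179.9, 0.7, 171.5]
ft_force: [1.4, -1.1, 0.7]
finger_gap: 51.5
grip_force: 0.0
```

Run:
```python
from h import *
pose(); c=snap("wrist","w6.png"); bars(c,z=62)
H,S,V=hsv(c); rects(c,(H<16)&(S>170)&(V>90),60,5000,70,'orange')
t=snap("top"); H,S,V=hsv(t); rects(t,(S<70)&(V>60),400,700,13,'grey'); bars(t,lo=15)
print(rel([423.6,303,185],182.5))
```

```text
t 20.55 tcp [647.5   7.4 199.6] [179.9   0.7 171.5] F [ 1.4 -1.1  0.7] gap 51.5 grip 0.0
bar px [302. 267.] mid [677.2  -8.2] L 145.4 ang 79.6 grey 0.6363636363636364
bar px [246. 223.] mid [641.5 -40.7] L 126.0 ang 32.9 grey 1.0
bar px [372. 204.] mid [641.7  44.6] L 146.7 ang 135.9 grey 0.9090909090909091
bar px [260. 190.] mid [619.7 -30.2] L 133.1 ang 131.9 grey 0.8181818181818182
orange [231 274] 525.0 ctr [671.9 -58. ] LxW 23.5 18.3 ang 167.7
orange [453 274] 562.5 ctr [695.7  98. ] LxW 24.0 21.3 ang 62.7
orange [340 273] 513.0 ctr [683.1  18.6] LxW 28.7 15.4 ang 172.8
orange [224 167] 80.0 ctr [597.4 -47.4] LxW 12.7 6.5 ang 115.9
orange [463 158] 553.0 ctr [615.7 109.2] LxW 20.9 15.0 ang 81.4
orange [342 159] 470.5 ctr [604.2  30.5] LxW 15.7 15.5 ang 81.4
grey [234 290] 599.0 ctr [423.7 303.5] LxW 150.0 29.2 ang 2.1
grey [174 204] 564.0 ctr [630.4 458.1] LxW 87.3 44.3 ang 2.7
grey [463 166] 533.0 ctr [ 743.6 -257.4] LxW 170.6 39.4 ang 105.4
bar px [234. 290.] mid [423.4 301.1] L 134.8 ang 3.0 grey 1.0
bar px [341. 200.] mid [647.7  48.8] L 143.3 ang 22.2 grey 1.0
bar px [346. 196.] mid [658.8  35. ] L 137.4 ang 36.5 grey 1.0
(array([26.21488721, 25.93512887,  0.69235079]), array([-1.85883254e-03,  1.58267956e-01, -1.10249964e+01]))
```

View pics/w6.png

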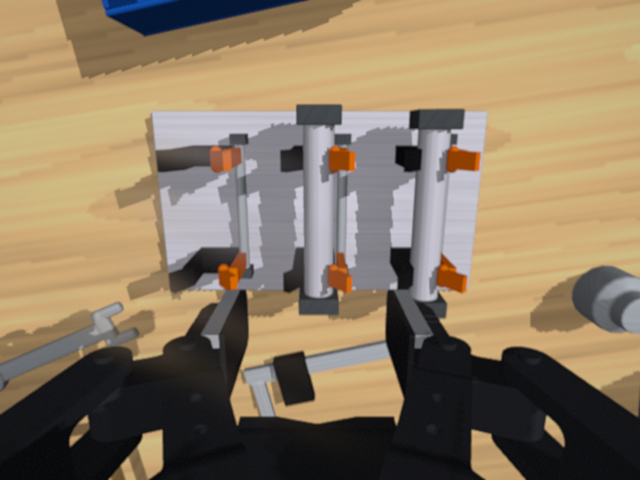

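The view shows both bars seated at (319,210) and (432,205), with their jaws closed. Last comes bar B.

Request:
play_rows([
  [[3.4,3.4,0,0,0,-3],[6.8,6.8,0,0,0,-6],[10.2,10.2,0,0,0,-9],[13.6,13.6,0,0,0,-11],[16,16,0,0,0,-11]],
], jaw=0.7)

```text
time: 21.15
tool_pos: [505.7, 191.3, 188.4]
tcp_rot: [-180.0, -0.3, -177.4]
ft_force: [0.9, -0.5, 0.3]
finger_gap: 59.5
grip_force: 0.0
```

Request:
play_rows([
  [[2.7,4,0.5,0,0,0],[5.4,8,0.5,0,0,0],[7.7,11.7,0.5,0,0,0],[7.7,11.7,0.5,0,0,0],[7.7,11.7,0.5,0,0,0]],
])

```text
time: 21.65
tool_pos: [425.5, 303.3, 184.2]
tcp_rot: [-179.9, -0.2, -177.4]
ft_force: [0.7, -0.1, -1.0]
finger_gap: 59.8
grip_force: 0.0
```

Run:
```python
from h import *
pose(); c=snap("wrist"); bars(c); print(proj(c,[[423,303,15]]))
```

```text
t 21.65 tcp [425.5 303.3 184.2] [-179.9   -0.2 -177.4] F [ 0.7 -0.1 -1. ] gap 59.8 grip 0.0
[[317.13165818 215.3711433 ]]
```

Run:
```python
from h import *
c=snap("wrist","w7.png"); bars(c,lo=100)
t=snap("top"); H,S,V=hsv(t); rects(t,(S<70)&(V>60),300,900,13,'grey')
```

```text
grey [ 88 331] 768.5 ctr [319.  649.2] LxW 144.0 37.4 ang 179.7
grey [174 204] 564.0 ctr [630.4 458.1] LxW 87.3 44.3 ang 2.7
grey [463 165] 557.0 ctr [ 745.1 -257.2] LxW 171.7 40.0 ang 106.6
grey [260 154] 369.0 ctr [762.1 249.4] LxW 56.0 52.3 ang 1.6
```

View pics/w7.png

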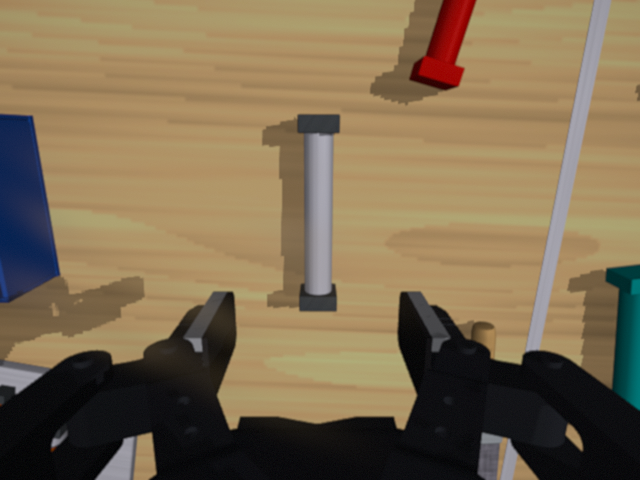

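The wrist view shows bar B lying at (318,211), aligned between the fingers; only the automatic pairing missed it. I'm grasping it.

Request:
play_rows([
  [[0.2,0,5,0,0,0],[0.2,0,10,0,0,0],[0.2,0,14,0,0,0],[0.2,0,16,0,0,0],[0.2,0,16.2,0,0,0]],
])

```text
time: 22.3
tool_pos: [422.8, 300.2, 20.2]
tcp_rot: [-179.8, -0.4, -177.6]
ft_force: [0.3, -0.2, -0.4]
finger_gap: 59.8
grip_force: 0.0
```

Request:
play_rows([
  [[0,0,1,0,0,0],[0,0,1.6,0,0,0],[0,0,1.6,0,0,0]],
])

```text
time: 22.6
tool_pos: [425.4, 303.1, 8.6]
tcp_rot: [180.0, 0.0, -177.5]
ft_force: [-0.3, 0.4, 0.6]
finger_gap: 60.0
grip_force: 0.0
```

Request:
play_rows([
  [[0,0,0,0,0,0],[0,0,0,0,0,0],[0,0,0,0,0,0],[0,0,0,0,0,0],[0,0,0,0,0,0]],
], jaw=0, squeeze=120)

```text
time: 23.1
tool_pos: [425.6, 303.7, 9.7]
tcp_rot: [180.0, 0.1, -177.5]
ft_force: [-3.1, -2.0, 7.9]
finger_gap: 17.8
grip_force: 117.6
```

Request:
play_rows([
  [[0,0,0,0,0,0],[0,0,-3,0,0,0],[0,0,-8,0,0,0],[0,0,-13,0,0,0],[0,0,-15,0,0,0]],
])

```text
time: 23.6
tool_pos: [427.1, 304.6, 164.3]
tcp_rot: [179.8, 0.4, -177.5]
ft_force: [0.3, -0.1, -1.8]
finger_gap: 17.9
grip_force: 118.1
```

Run:
```python
from h import *
pose(); print(rel([631.5,-70,155],171.5)); d=np.array([631.5-423.8,-70-303.3,0])/10
for f,y in((0,182.6),(.6,171.5)): 
    R=Ro.from_euler('xyz',[180,0,y],degrees=True).inv(); print(R.apply(d*.6).round(2),R.apply(d*.4).round(2))
```

```text
t 23.6 tcp [427.1 304.6 164.3] [ 179.8    0.4 -177.5] F [ 0.3 -0.1 -1.8] gap 17.9 grip 118.1
(array([-18.77945631, -38.31761222,   0.92546544]), array([ 0.24222949,  0.37577355, 10.99781973]))
[-11.43 -22.94  -0.  ] [ -7.62 -15.29  -0.  ]
[-15.64 -20.31  -0.  ] [-10.42 -13.54  -0.  ]
```

Request:
play_rows([
  [[-2.2,-4.4,0,0,0,3],[-4.4,-8.8,0,0,0,6],[-6.6,-13.2,0,0,0,9],[-8.8,-17.6,0,0,0,11],[-11,-22,0,0,0,11]],
])

```text
time: 24.1
tool_pos: [544.8, 86.5, 158.4]
tcp_rot: [180.0, 0.0, 171.4]
ft_force: [0.9, 1.2, -2.9]
finger_gap: 17.8
grip_force: 118.4
```

Request:
play_rows([
  [[-2.8,-3.6,0,0,0,0],[-5.6,-7.2,0,0,0,0],[-8.4,-10.8,0,0,0,0],[-11,-14.4,0,0,0,0],[-11,-14.4,0,0,0,0]],
])

```text
time: 24.6
tool_pos: [633.1, -75.9, 157.8]
tcp_rot: [-179.9, 0.0, 171.2]
ft_force: [-1.3, 0.7, -1.6]
finger_gap: 17.5
grip_force: 118.3
```

Request:
play_rows([
  [[0,0,3,0,0,0],[0,0,5,0,0,0],[0,0,5,0,0,0],[0,0,5,0,0,0]],
])

```text
time: 25.0
tool_pos: [631.3, -70.0, 108.2]
tcp_rot: [180.0, -0.1, 171.5]
ft_force: [-0.7, -0.4, -1.9]
finger_gap: 17.4
grip_force: 118.4
```

Run:
```python
from h import *
pose(); print(rel([631.8,-70,71],171.5)); c=snap("wrist","w8.png")
```

```text
t 25.0 tcp [631.3 -70.  108.2] [ 1.800e+02 -1.000e-01  1.715e+02] F [-0.7 -0.4 -1.9] gap 17.4 grip 118.4
(array([-0.0532691 ,  0.00666062,  3.71832228]), array([ 0.00739322, -0.07934376,  0.0120106 ]))
```

View pics/w8.png

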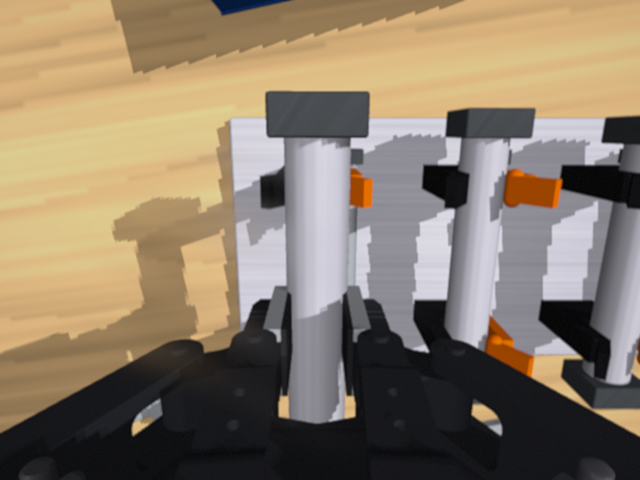

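The view shows bar B held at (318,115), centred between tine (270,190) and jaw (362,190) of the right station, ready to press.

Request:
play_rows([
  [[0,0,2,0,0,0],[0,0,3.7,0,0,0],[0,0,3.7,0,0,0],[0,0,3.7,0,0,0]],
])

```text
time: 25.45
tool_pos: [631.5, -70.3, 71.3]
tcp_rot: [180.0, -0.1, 171.5]
ft_force: [0.4, 0.1, -2.3]
finger_gap: 17.3
grip_force: 118.4
```

Request:
play_rows([
  [[0,0,0.4,0,0,0],[0,0,0.8,0,0,0],[0,0,1.2,0,0,0],[0,0,1.5,0,0,0],[0,0,1.5,0,0,0]],
])

```text
time: 25.95
tool_pos: [634.4, -70.3, 59.1]
tcp_rot: [180.0, 0.3, 171.5]
ft_force: [1.7, 3.1, 4.1]
finger_gap: 17.7
grip_force: 119.8
```

Request:
play_rows([
  [[0,0,0.4,0,0,0],[0,0,0.8,0,0,0],[0,0,1.2,0,0,0],[0,0,1.2,0,0,0]],
])

```text
time: 26.35
tool_pos: [632.7, -70.0, 44.7]
tcp_rot: [180.0, 0.1, 171.5]
ft_force: [4.5, 4.0, 0.5]
finger_gap: 17.4
grip_force: 119.3
```

Request:
play_rows([
  [[0,0,0.2,0,0,0],[0,0,0.4,0,0,0],[0,0,0.4,0,0,0]],
])

```text
time: 26.65
tool_pos: [632.9, -70.0, 44.4]
tcp_rot: [180.0, 0.1, 171.5]
ft_force: [-11.5, 6.2, 30.3]
finger_gap: 17.5
grip_force: 122.7
```

Bar B is pressed home against a hard stop. I'm releasing it and rising, then checking all three bars.

Request:
play_rows([
  [[0,0,-0.4,0,0,0],[0,0,-0.4,0,0,0],[0,0,-0.4,0,0,0],[0,0,-0.4,0,0,0]],
], jaw=0.6)

```text
time: 27.05
tool_pos: [631.2, -70.7, 43.4]
tcp_rot: [-180.0, -0.1, 171.5]
ft_force: [-0.1, 0.2, -0.2]
finger_gap: 51.2
grip_force: 0.0
```

Request:
play_rows([
  [[0,0,-2,0,0,0],[0,0,-6,0,0,0],[0,0,-11,0,0,0],[0,0,-15,0,0,0],[0,0,-15,0,0,0]],
])

```text
time: 27.55
tool_pos: [635.7, -71.4, 202.4]
tcp_rot: [-180.0, 0.7, 171.5]
ft_force: [-0.7, -0.9, 0.2]
finger_gap: 51.3
grip_force: 0.0
```

Run:
```python
from h import *
pose(); c=snap("wrist","w9.png")
print(rel([470,-320,220],167.3))
```

```text
t 27.55 tcp [635.7 -71.4 202.4] [-180.     0.7  171.5] F [-0.7 -0.9  0.2] gap 51.3 grip 0.0
(array([ 12.53636978, -27.04515739,  -2.21470614]), array([-0.01204016,  0.42502707,  4.17739505]))
```

View pics/w9.png

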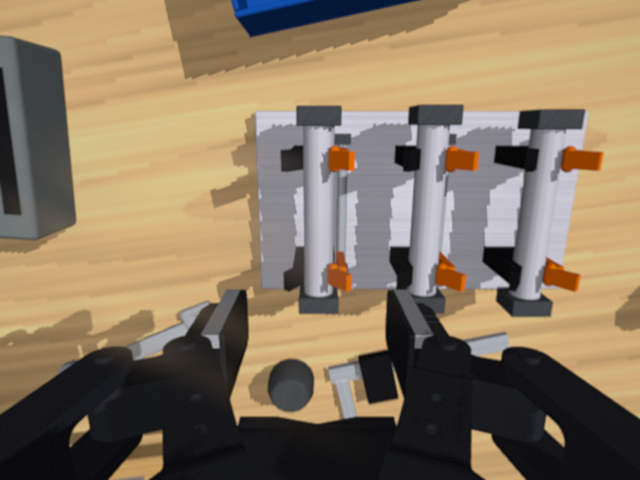

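The view shows all three bars seated at (319,210), (430,205) and (535,210), with every jaw closed over its bar. On to the console.

Request:
play_rows([
  [[2,-4.5,-1,0,0,1],[4,-9,-2,0,0,2],[6,-13.5,-2,0,0,3],[8,-18,-2,0,0,4.2],[10,-22,-2,0,0,4.2]],
], jaw=0.6)

```text
time: 28.1
tool_pos: [498.2, -274.6, 212.1]
tcp_rot: [180.0, -0.2, 167.2]
ft_force: [0.6, -0.7, -0.2]
finger_gap: 51.1
grip_force: 0.0
```

Request:
play_rows([
  [[1,-2.5,-2,0,0,0],[2,-5.2,-2,0,0,0],[2,-5.2,-2,0,0,0],[2,-5.2,-2,0,0,0],[2,-5.2,-2,0,0,0]],
])

```text
time: 28.6
tool_pos: [469.3, -318.6, 232.7]
tcp_rot: [179.9, -0.1, 167.3]
ft_force: [0.6, 0.1, -0.5]
finger_gap: 51.6
grip_force: 0.0
```

Run:
```python
from h import *
pose(); c=snap("wrist","w10.png"); H,S,V=hsv(c)
rects(c,((H<6)|(H>174))&(S>150)&(V>60),200,20000,96,'red')
rects(c,(H>18)&(H<34)&(S>190)&(V>90),1500,90000,102,'yellow')
print(proj(c,[[456,-316,92],[534,-333.6,102],[577.9,-343.5,58]]).round())
```

```text
t 28.6 tcp [ 469.3 -318.6  232.7] [ 1.799e+02 -1.000e-01  1.673e+02] F [ 0.6  0.1 -0.5] gap 51.6 grip 0.0
red [312 224] 784.0 ctr [ 466.5 -322. ] LxW 39.7 13.2 ang 167.4
red [478  36] 2870.0 ctr [ 371.3 -193.1] LxW 73.3 41.7 ang 77.3
yellow [312 308] 13861.0 ctr [ 528.5 -335.7] LxW 105.4 78.1 ang 169.1
[[316. 208.]
 [316. 318.]
 [316. 343.]]
```

View pics/w10.png

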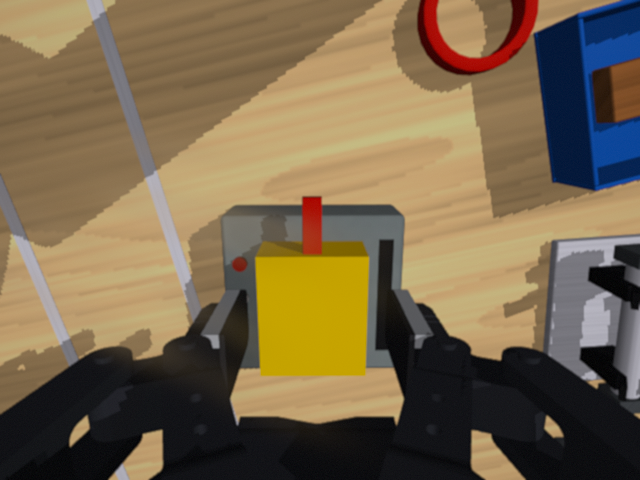

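The last view shows the tab from (312,197) to (312,253), pointing at the robot, and the yellow cover below it. I'm descending astride the tab and will grip it lightly.

Request:
play_rows([
  [[1.2,-0.4,5,0,0,0],[1.2,-0.4,9,0,0,0],[1.2,-0.4,12,0,0,0],[1.2,-0.4,13.5,0,0,0],[1.2,-0.4,13.5,0,0,0]],
])

```text
time: 29.15
tool_pos: [455.8, -318.9, 96.6]
tcp_rot: [179.9, -0.3, 167.4]
ft_force: [-0.1, -0.1, 0.7]
finger_gap: 51.4
grip_force: 0.0
```

Request:
play_rows([
  [[0,0,1,0,0,0],[0,0,2.1,0,0,0],[0,0,2.1,0,0,0]],
])

```text
time: 29.45
tool_pos: [456.7, -320.6, 77.6]
tcp_rot: [180.0, -0.0, 167.3]
ft_force: [-0.3, -0.3, 0.1]
finger_gap: 51.1
grip_force: 0.0
```

Request:
play_rows([
  [[0,0,0,0,0,0],[0,0,0,0,0,0],[0,0,0,0,0,0],[0,0,0,0,0,0],[0,0,0,0,0,0]],
], jaw=0, squeeze=30)

```text
time: 29.95
tool_pos: [457.6, -319.7, 79.1]
tcp_rot: [179.9, 0.0, 167.3]
ft_force: [1.0, 8.2, 4.8]
finger_gap: 13.2
grip_force: 31.4
```

Run:
```python
from h import *
pose()
for th in np.arange(0,2.2,.15):
    a=np.radians(15.2)+th; x0=np.radians(15.2); rr=129.5
    print(round(th,2),'dx_tool',round(rr*(np.cos(a)-np.cos(x0))/10,1),'dz_tool',round(-rr*(np.sin(a)-np.sin(x0))/10,1))
```

```text
t 29.95 tcp [ 457.6 -319.7   79.1] [179.9   0.  167.3] F [1.  8.2 4.8] gap 13.2 grip 31.4
0.0 dx_tool 0.0 dz_tool -0.0
0.15 dx_tool -0.6 dz_tool -1.8
0.3 dx_tool -1.6 dz_tool -3.5
0.45 dx_tool -2.7 dz_tool -5.1
0.6 dx_tool -4.1 dz_tool -6.5
0.75 dx_tool -5.7 dz_tool -7.6
0.9 dx_tool -7.4 dz_tool -8.5
1.05 dx_tool -9.2 dz_tool -9.1
1.2 dx_tool -11.1 dz_tool -9.5
1.35 dx_tool -13.1 dz_tool -9.5
1.5 dx_tool -15.0 dz_tool -9.3
1.65 dx_tool -16.9 dz_tool -8.8
1.8 dx_tool -18.6 dz_tool -8.0
1.95 dx_tool -20.3 dz_tool -7.0
2.1 dx_tool -21.7 dz_tool -5.7
```

Request:
play_rows([
  [[-0.6,0,-1.8,0,0,0],[-1.6,0,-3.5,0,0,0],[-2.7,0,-5.1,0,0,0],[-4.1,0,-6.5,0,0,0],[-5.7,0,-7.6,0,0,0]],
])

```text
time: 30.45
tool_pos: [512.6, -331.8, 154.7]
tcp_rot: [179.8, -0.1, 167.3]
ft_force: [0.6, 5.1, -4.4]
finger_gap: 12.9
grip_force: 30.6
```

Request:
play_rows([
  [[-1.7,0,-0.9,0,0,0],[-3.5,0,-1.5,0,0,0],[-5.4,0,-1.9,0,0,0],[-7.4,0,-1.9,0,0,0],[-9.3,0,-1.7,0,0,0]],
])

```text
time: 30.95
tool_pos: [604.5, -352.3, 172.4]
tcp_rot: [179.9, 0.0, 167.3]
ft_force: [-0.8, 8.0, 3.0]
finger_gap: 13.4
grip_force: 32.6
```

Request:
play_rows([
  [[-0.5,0,0.1,0,0,0],[-0.5,0,0.1,0,0,0]],
])

```text
time: 31.15
tool_pos: [609.7, -353.4, 171.2]
tcp_rot: [179.9, 0.1, 167.4]
ft_force: [0.1, 6.8, 4.9]
finger_gap: 13.1
grip_force: 33.2
```

Run:
```python
from h import *
pose(); c=snap("top"); H,S,V=hsv(c)
rects(c,((H<6)|(H>174))&(S>150)&(V>60),20,3000,180,'red')
rects(c,(H>18)&(H<34)&(S>190)&(V>90),100,9000,102,'yellow')
```

```text
t 31.15 tcp [ 609.7 -353.4  171.2] [1.799e+02 1.000e-01 1.674e+02] F [0.1 6.8 4.9] gap 13.1 grip 33.2
red [192 362] 490.5 ctr [263.7 365. ] LxW 134.2 27.4 ang 167.2
red [425 326] 1004.5 ctr [ 347.9 -131.5] LxW 77.8 74.6 ang 91.0
yellow [505 215] 298.5 ctr [ 606.5 -332.1] LxW 56.2 37.7 ang 91.2
```

Request:
play_rows([
  [[0,0,0,0,0,0],[0,0,0,0,0,0],[0,0,0,0,0,0],[0,0,0,0,0,0],[0,0,0,0,0,0]],
], jaw=0.6)

```text
time: 31.7
tool_pos: [607.9, -355.2, 170.3]
tcp_rot: [-180.0, -0.0, 167.3]
ft_force: [1.4, -0.1, 0.4]
finger_gap: 51.5
grip_force: 0.0
```

Request:
play_rows([
  [[0,0,-3,0,0,0],[0,0,-6,0,0,0],[0,0,-9,0,0,0],[0,0,-9,0,0,0]],
])

```text
time: 32.1
tool_pos: [609.9, -356.4, 267.1]
tcp_rot: [-179.8, 0.5, 167.3]
ft_force: [1.0, 0.0, 0.7]
finger_gap: 51.4
grip_force: 0.0
```

Request:
play_rows([
  [[2.5,0,0,0,0,0],[5,0,0,0,0,0],[7.7,0,0,0,0,0],[7.7,0,0,0,0,0],[7.7,0,0,0,0,0]],
], jaw=0)

```text
time: 32.6
tool_pos: [532.7, -338.1, 260.4]
tcp_rot: [-180.0, 0.0, 167.3]
ft_force: [-0.4, -0.4, 0.1]
finger_gap: 0.3
grip_force: 0.0
```

Run:
```python
from h import *
pose(); c=snap("wrist"); H,S,V=hsv(c)
rects(c,(H>38)&(H<90)&(S>90)&(V>40),200,60000,65,'green')
rects(c,(H>18)&(H<34)&(S>190)&(V>90),1500,90000,102,'yellow')
rects(c,((H<6)|(H>174))&(S>150)&(V>60),100,20000,149,'red')
t=snap("top"); H,S,V=hsv(t)
rects(t,(H>18)&(H<34)&(S>190)&(V>90),50,90000,102,'yellow')
rects(t,(H>38)&(H<90)&(S>90)&(V>40),20,60000,65,'green')
rects(t,((H<6)|(H>174))&(S>150)&(V>60),20,20000,149,'red')
print(proj(c,[[534.3,-336.5,65]]))
```

```text
t 32.6 tcp [ 532.7 -338.1  260.4] [-180.     0.   167.3] F [-0.4 -0.4  0.1] gap 0.3 grip 0.0
green [320 216] 1369.0 ctr [ 537.9 -337.3] LxW 37.2 34.3 ang 168.1
red [317 410] 322.5 ctr [ 660.1 -367.2] LxW 23.0 10.1 ang 167.5
red [248 178] 134.5 ctr [ 486.9 -372.3] LxW 8.1 8.1 ang 164.9
yellow [515 204] 925.0 ctr [ 633.2 -355.4] LxW 104.9 72.8 ang 87.7
green [632 328] 399.0 ctr [ 350.2 -639.4] LxW 69.9 33.2 ang 177.8
green [504 246] 191.0 ctr [ 536.8 -340.1] LxW 38.3 35.9 ang 91.1
green [124 243] 470.0 ctr [527.4 559.9] LxW 144.8 31.1 ang 9.2
red [192 363] 486.5 ctr [260.8 370.9] LxW 136.8 28.6 ang 167.2
red [425 326] 1007.0 ctr [ 347.2 -137. ] LxW 79.7 76.4 ang 91.0
red [525 187] 55.0 ctr [ 663.5 -364.5] LxW 32.0 11.5 ang 148.9
[[319.49864063 212.52031016]]
```

The green button is at (537,-338) and the cover is fully open. I'm pressing down slowly with shut fingers.

Request:
play_rows([
  [[-0.4,0,5,0,0,0],[-0.4,0,10,0,0,0],[-0.4,0,14,0,0,0],[-0.4,0,17,0,0,0],[-0.4,0,17,0,0,0]],
])

```text
time: 33.2
tool_pos: [534.1, -336.4, 83.8]
tcp_rot: [179.8, -0.5, 167.3]
ft_force: [-0.3, 0.9, 0.3]
finger_gap: 0.4
grip_force: 0.0
```

Request:
play_rows([
  [[0,0,0.4,0,0,0],[0,0,0.8,0,0,0],[0,0,1.2,0,0,0],[0,0,1.6,0,0,0],[0,0,1.6,0,0,0]],
])

```text
time: 33.7
tool_pos: [537.7, -339.6, 75.3]
tcp_rot: [-179.9, 0.1, 167.3]
ft_force: [1.9, -1.3, 3.3]
finger_gap: 0.0
grip_force: 1.6
```

Request:
play_rows([
  [[0,0,0.3,0,0,0],[0,0,0.6,0,0,0],[0,0,0.8,0,0,0],[0,0,0.8,0,0,0]],
])

```text
time: 34.1
tool_pos: [537.9, -339.7, 70.7]
tcp_rot: [-179.9, 0.2, 167.3]
ft_force: [-10.0, 7.1, 28.7]
finger_gap: -0.1
grip_force: 14.2
```

Request:
play_rows([
  [[0,0,-2,0,0,0],[0,0,-6,0,0,0],[0,0,-11,0,0,0],[0,0,-16,0,0,0],[0,0,-16,0,0,0]],
])

```text
time: 34.6
tool_pos: [540.0, -341.2, 236.0]
tcp_rot: [-179.7, 0.7, 167.3]
ft_force: [1.0, -1.1, 0.3]
finger_gap: 0.2
grip_force: 0.0
```

Request:
play_rows([
  [[-4,0.1,0,0,0,0],[-8,0.1,0,0,0,0],[-12,0.2,0,0,0,0],[-13.5,0.2,0,0,0,0],[-13.5,0.2,0,0,0,0]],
], jaw=0.6)

```text
time: 35.1
tool_pos: [670.0, -366.1, 223.5]
tcp_rot: [179.9, -0.1, 167.4]
ft_force: [0.1, -0.5, -0.0]
finger_gap: 51.2
grip_force: 0.0
```

Run:
```python
from h import *
pose(); print(rel([669.9,-367.5,139],167.3))
c=snap("wrist"); H,S,V=hsv(c)
rects(c,((H<6)|(H>174))&(S>150)&(V>60),100,20000,149,'red')
print(proj(c,[[668,-367,149],[660,-365,145]]))
```

```text
t 35.1 tcp [ 670.  -366.1  223.5] [ 1.799e+02 -1.000e-01  1.674e+02] F [ 0.1 -0.5 -0. ] gap 51.2 grip 0.0
(array([-0.03908469, -0.14510037,  8.45130606]), array([ 0.06139265, -0.14036815,  0.05033775]))
red [316 243] 509.0 ctr [ 664.3 -365.8] LxW 32.2 12.5 ang 167.7
[[314.93090295 250.18574018]
 [315.28428779 234.09403231]]
```

Request:
play_rows([
  [[0,0,4,0,0,0],[0,0,7,0,0,0],[0,0,8.4,0,0,0],[0,0,8.4,0,0,0],[0,0,8.4,0,0,0]],
])

```text
time: 35.65
tool_pos: [669.0, -367.0, 143.9]
tcp_rot: [-180.0, 0.1, 167.3]
ft_force: [0.3, 0.6, 1.3]
finger_gap: 51.3
grip_force: 0.0
```

Request:
play_rows([
  [[0,0,0,0,0,0],[0,0,0,0,0,0],[0,0,0,0,0,0],[0,0,0,0,0,0],[0,0,0,0,0,0]],
], jaw=0, squeeze=30)

```text
time: 36.15
tool_pos: [670.0, -366.7, 144.6]
tcp_rot: [-180.0, 0.2, 167.3]
ft_force: [-0.4, 2.5, 5.5]
finger_gap: 12.8
grip_force: 30.1
```

Gripped at a 12.8 mm gap. Now the reverse arc.

Request:
play_rows([
  [[1.4,0,-1.3,0,0,0],[3.1,0,-2.3,0,0,0],[4.8,0,-3.1,0,0,0],[6.7,0,-3.6,0,0,0],[8.6,0,-3.8,0,0,0]],
])

```text
time: 36.65
tool_pos: [585.6, -347.8, 182.2]
tcp_rot: [-180.0, 0.2, 167.3]
ft_force: [1.2, -0.3, 0.2]
finger_gap: 12.9
grip_force: 29.2
```

Request:
play_rows([
  [[2,0,0,0,0,0],[3.9,0,0.4,0,0,0],[5.7,0,1,0,0,0],[7.4,0,1.9,0,0,0],[9,0,3,0,0,0]],
])

```text
time: 37.15
tool_pos: [497.8, -328.4, 154.0]
tcp_rot: [-179.9, 0.2, 167.3]
ft_force: [-3.0, 3.8, 10.1]
finger_gap: 12.5
grip_force: 29.9
```

Request:
play_rows([
  [[1.4,0,1.4,0,0,0],[2.5,0,3,0,0,0],[3.2,0,4.2,0,0,0],[3.2,0,4.2,0,0,0]],
])

```text
time: 37.55
tool_pos: [463.4, -320.7, 107.4]
tcp_rot: [-180.0, -0.2, 167.2]
ft_force: [-10.2, 2.7, 7.3]
finger_gap: 13.0
grip_force: 40.6
```

Releasing the tab and lifting straight up, so the cover drops the last few degrees.

Request:
play_rows([
  [[0,0,0,0,0,0],[0,0,0,0,0,0],[0,0,0,0,0,0],[0,0,0,0,0,0],[0,0,0,0,0,0]],
], jaw=0.6)

```text
time: 38.05
tool_pos: [466.3, -320.9, 108.4]
tcp_rot: [-180.0, 0.0, 167.3]
ft_force: [0.1, -0.9, -0.4]
finger_gap: 51.0
grip_force: 0.0
```

Request:
play_rows([
  [[0,0,-3,0,0,0],[0,0,-7,0,0,0],[0,0,-12,0,0,0],[0,0,-15,0,0,0],[0,0,-15,0,0,0]],
])

```text
time: 38.55
tool_pos: [468.4, -322.7, 265.1]
tcp_rot: [-179.7, 0.5, 167.3]
ft_force: [0.4, -0.6, -0.5]
finger_gap: 51.6
grip_force: 0.0
```

Request:
play_rows([
  [[0,0,0,0,0,0],[0,0,0,0,0,0],[0,0,0,0,0,0],[0,0,0,0,0,0],[0,0,0,0,0,0]],
])

```text
time: 39.05
tool_pos: [465.8, -320.6, 257.3]
tcp_rot: [180.0, -0.1, 167.3]
ft_force: [0.2, 0.0, -0.2]
finger_gap: 51.3
grip_force: 0.0
```

Run:
```python
from h import *
pose(); c=snap("wrist"); H,S,V=hsv(c)
rects(c,((H<6)|(H>174))&(S>150)&(V>60),200,20000,96,'red')
t=snap("top"); H,S,V=hsv(t)
rects(t,(H>18)&(H<34)&(S>190)&(V>90),50,90000,102,'yellow')
rects(t,(H<14)&(S>110)&(V<170)&(V>50),100,4000,29,'brown')
rects(t,((H<6)|(H>174))&(S>170),30,3000,92,'red')
rects(t,(H>5)&(H<16)&(S>180)&(V>120),5,300,70,'orange'); rects(t,(S<70)&(V>60),250,900,13,'grey')
s=snap("side"); H,S,V=hsv(s); rects(s,(H>18)&(H<34)&(S>190)&(V>90),50,90000,102,'side yellow')
print('side expected top centre px',proj(s,[[531.6,-335,102]]))
```

```text
t 39.05 tcp [ 465.8 -320.6  257.3] [ 1.800e+02 -1.000e-01  1.673e+02] F [ 0.2  0.  -0.2] gap 51.3 grip 0.0
red [316 221] 674.0 ctr [ 466.5 -322. ] LxW 39.1 12.8 ang 167.5
red [470  40] 2814.0 ctr [ 366.4 -191.2] LxW 74.3 50.6 ang 77.2
yellow [505 247] 1151.5 ctr [ 531.8 -332. ] LxW 94.6 85.0 ang 166.9
brown [192 362] 643.5 ctr [250.8 395.3] LxW 153.7 36.4 ang 167.5
brown [425 326] 1123.0 ctr [ 344.3 -158.3] LxW 91.6 87.9 ang 91.0
brown [364 291] 696.0 ctr [427.3 -10.4] LxW 106.6 41.6 ang 93.4
brown [501 275] 101.5 ctr [ 470.4 -341.8] LxW 44.0 17.1 ang 168.0
red [192 362] 476.0 ctr [256.2 382.5] LxW 142.8 29.3 ang 167.2
red [425 326] 1001.0 ctr [ 345.8 -147.1] LxW 83.0 79.6 ang 91.0
red [500 275] 67.0 ctr [ 467.  -322.3] LxW 37.4 12.9 ang 165.3
orange [382 221] 13.0 ctr [591.3 -48.7] LxW 9.6 9.5 ang 0.4
orange [349 215] 13.0 ctr [604.1  29.8] LxW 9.6 9.5 ang 0.8
orange [316 210] 11.5 ctr [614.5 108.3] LxW 9.6 9.5 ang 1.1
orange [387 187] 16.5 ctr [673.7 -60.9] LxW 13.1 10.6 ang 162.3
orange [354 181] 14.5 ctr [686.4  17.8] LxW 14.6 7.2 ang 0.8
orange [322 176] 11.0 ctr [698.1  96.8] LxW 12.2 7.2 ang 1.1
grey [354 474] 257.0 ctr [-2.3  7. ] LxW 72.6 37.0 ang 49.3
grey [288 448] 564.0 ctr [ 54.  162.1] LxW 142.1 125.8 ang 1.2
grey [ 88 331] 768.5 ctr [319.  649.2] LxW 144.0 37.4 ang 179.8
grey [174 204] 564.0 ctr [630.4 458.1] LxW 87.3 44.3 ang 2.7
grey [463 165] 557.0 ctr [ 745.1 -257.2] LxW 171.7 40.0 ang 106.6
grey [260 154] 367.5 ctr [762.1 249.4] LxW 56.0 52.3 ang 1.6
grey [349 145] 296.0 ctr [788.9  30.5] LxW 113.3 19.6 ang 94.2
side expected top centre px [[469.55448124 396.73138696]]
```

Run:
```python
from h import *
t=snap("top"); H,S,V=hsv(t); u=np.array([np.cos(np.radians(-8.5)),np.sin(np.radians(-8.5))]); ok=True
for s in([655,89],[644,9],[632,-70]):
    for k in(-1,1):
        p=np.array(s)+k*68.5*u; x,y=proj(t,[[*p,63]])[0].round().astype(int)
        m=(V[y-7:y+8,x-9:x+10]<110)&(S[y-7:y+8,x-9:x+10]<60); yy,xx=np.nonzero(m); print(s,k,'dark px',m.sum(),'offset px',(xx.mean()-9).round(1) if len(xx) else None,(yy.mean()-7).round(1) if len(yy) else None)
pose()
```

```text
[655, 89] -1 dark px 122 offset px 0.6 -2.0
[655, 89] 1 dark px 72 offset px 0.4 0.9
[644, 9] -1 dark px 139 offset px 0.0 -0.5
[644, 9] 1 dark px 79 offset px -0.2 2.4
[632, -70] -1 dark px 131 offset px -0.1 -1.2
[632, -70] 1 dark px 88 offset px -0.3 2.0
t 39.25 tcp [ 466.  -320.9  258.2] [180.   -0.  167.3] F [ 0.6 -0.9 -0.7] gap 51.5 grip 0.0
```

All the end blocks are in place, so I'm handing in.

```bash
python3 -c "
from bench import job
print(job.hand_in())"
```

```text
the job is handed in; nothing more can be done
None
```

I handed the job in at about 39 s of the 210 s, but the hand-in gave no verdict. By camera and force readings, the one offcut present is in the bin, all three bars are snapped into their own stations, the start button was pressed to its stop with the cover open, and the cover is shut again.

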